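# Press a tap handle home with a quick clamp

### The arm

A 6-joint arm with a two-finger parallel gripper is mounted at the origin on the work surface. World frame = base frame: x ahead of the robot, y to its left, z up, the work surface at z = 0. Lengths are in m, angles in rad, forces in N, time in s.
With the tool pointing down it reaches from about 0.25 to 0.725 m from the base axis. Payload 4 kg.
Tool frame: the origin (TCP) lies on the centre line of the jaws, within the pads' length; the fingertips stand tip_reach ahead of it and the grasp point (between the pads) lies 5 mm behind it (tip_reach is the distance from the TCP to the fingertips, in m); z points along the fingers, y is the direction in which the jaws open and shut (so a half turn about z gives the same grasp; the last joint's range is limited). The gripper opens to 85 mm and grips with 20 to 120 N. Pads are 22 mm wide; open, the fingers measure 114 mm over their backs; the gripper's body (76 mm by 85 mm) begins 54 mm behind the grasp point. The pads swing forward as they close: fully open they stand 13 mm farther back than shut.
Start: joints at [1.261, 0.241, 0.005, 1.335, 0, 1.571], TCP at [0.152, 0.476, 0.245] pointing down, gripper open.
Joint ranges: [-2.72, 2.72], [-1.05, 1.87], [-1.09, 1.28], [-1.99, 2.15], [-1.42, 1.44], [-3.14, 3.14]. Speed limits (rad/s): [2.79, 2.79, 3.14, 3.14, 3.14, 3.14].

### API

Orientations are given as a unit quaternion [x, y, z, w].
In Python, from workcell import * gives the robot as it stands.
- The arm moves only by the tool arm_command, never from a script. Its arguments are lists of equal length, an entry for each row: "translation": the shift along the tool's x, y, z in cm, a list of three; "turn": the turn about the tool's z in rad; "hand": the closure, from 0 (fully open) to 1 (shut). In form: {"translation": [[x, y, z], ...], "turn": [turn, ...], "hand": [hand, ...]}. A call has 1 to 5 rows; each row is the pose to reach, as a shift and turn from the pose commanded when the call began, along the tool's axes at that moment; what a row does not reach only later rows make up. A row lasts 1/12 s, in which the tool goes at most 41.7 mm and 7.16 degrees, less where a joint would pass 70% of its speed; a pose out of reach is approached as far as the arm can. A call with a gripper value outside its range is refused whole. The fingers move at their own pace and stop on an object; the grip force is fixed at half the most. Time passes only in rows, so rows that repeat a pose let the fingers close. It gives the time, the measured TCP pose, the force and the opening at its end, in the units of the state.
- get_obs(): the state, without advancing time (a new reading comes with each control period).
- camera(name): name is "scene" or "top" or "wrist"; returns (picture, depth): 420x560x3 uint8, red, green, blue; 420x560 float32, m along the optical axis (not along the pixel's ray), 0 where there is no reading.
- camera_info(name): a dict with "mtx" (3x3 intrinsics, pixels), "world_to_cam" (4x4, takes a point from world to camera coordinates). Camera axes: x right, y down, z forward; pixel columns grow to the right and rows downward; lengths in m; the calibration is good to about 2 mm. A picture is of the moment at which its call begins: read the wrist's pose just before it. camera_info takes no time and is no camera call; for the wrist camera it gives the pose at the moment of the call.
- job_done(): hands the job in, once; it reports no verdict.
Trained networks look in the newest picture that a camera, given by its name, has taken for a name from the list of things; names that differ only in an ending like _2 or _b are one class to them, and where a whole thing is asked for, a point or a joint stands for the part that bears it (a point fixed in the world has none). Each returns a list of dicts, best first, with "conf" (0 to 1); they miss things now and then, are a little off and sometimes report something else, mostly with a low value. They report only what shows in the picture. A call takes as long as a camera call. They do not tell look-alikes from the thing itself.
- search_frame(camera, name): "location" ([row, column] in pixels, amid what is visible of it).
- spot_point(camera, name): "location" ([row, column] in pixels: a listed point, or the origin of a listed thing).
The state is a dict: "clock": time; "joint_pos": joint angles; "joint_vel": joint speeds; "tau": joint torques, N m; "eef_pos": TCP position; "tool_rot": TCP orientation; "ft_force": force on the tool from outside, world axes, zero at the start; "ft_torque": the same for the moment, N m; "grip_width": finger opening in m.
Only numpy, scipy, OpenCV 4.12 (cv2) and the standard library are available. Lean on these libraries where they do the work, as an engineer would, in place of code of your own. Each camera call takes 0.05 s, during which the arm holds its last target. There are 200 camera calls.

### The job

The green tap handle is only started on its brass headgear: press it fully home in the orange quick clamp by pumping the trigger, and ease off as soon as you feel it bottom so that the plastic is not crushed. Then press the red release so that the jaw springs fully open, lift the tap out by its green handle and lay it gently in the grey tray on the cedar shelf. Work the jaw only by trigger and release, don't push the handle on by hand, and leave everything else where it is.

Things in the scene. Friction and masses are not known exactly. Their poses are not given: they have to be found in the camera images.
- clamp: One-hand ratchet bar clamp lying on its side, bolted to a plywood base; fixed. Origin on the bench under the bar's centre line. y runs along the bar from the orange body to the moving jaw; x points from the bar to the side where the jaws reach out and the tap lies; grip and trigger stick out to -x. All has its middle plane at z = 42 mm; body x -24 to 46, y -58 to 30, up to z = 57 mm.
- grip_side (a point): Middle of the trigger side of the clamp's fixed black grip (80 mm long, 20 mm thick, z 28 to 56 mm, running along the clamp's x). The trigger is squeezed towards it; fully squeezed it stops just short of the grip.
- trigger (a joint): Black trigger, pivoted about an upright axis at x = 38, y = -26.5 mm of the clamp: 0 = rest (sprung back), 0.40 rad = fully squeezed, at its stop. It swings to -y of the clamp. 1 rad draws the jaw in 38 mm: a full squeeze gives two ratchet teeth (12 mm), half a squeeze one; it must go back to rest after each squeeze to catch the next teeth.
- trigger_push (a point): Middle of the trigger's outer face (away from the grip), 88 mm from its pivot, z = 42 mm; moves with it, 35 mm to -y of the clamp in a full squeeze. Trigger 12 mm thick, z 30 to 54 mm, 24 mm more to its tip; free space outside it. Push here: 2 to 6 N while the jaw runs free, 7 to 10 N as the handle slides on, then up to 15 N within 5 mm when it bottoms.
- bar (a joint): Travel of the toothed bar with the moving jaw, in m: 0 = fully open, 0.066 = as far in as it goes. The ratchet holds it every 6 mm; a spring of about 6 N draws it back to 0 while the release is pressed. With the handle home and the tap against the fixed jaw it reads about 0.054; going on from there crushes the handle.
- jaw_face (a point): Centre of the moving jaw's soft black pad (44 mm wide, 30 mm high), 42 mm above the bench, looking to -y of the clamp; it gives about 1 mm per 20 N. Once the handle has bottomed, the jaw presses it with about 2.3 times the push on the trigger, less 8 N; the plastic stands 50 N.
- fixed_jaw_face (a point): Centre of the fixed jaw's rubber face, at x = 53, y = 36 mm of the clamp, looking to +y; the jaw is 32 mm high (top at z = 58 mm). From y = 51 to 78 mm a wooden V cradle (top below z = 50 mm) carries the tap's thread.
- release_pad (a point): Top centre of the red release pad (22 by 20 mm) over the clamp's bar, 63 mm above the bench. Pressed straight down it takes 3 N to start and 5 to 6 N in all; it frees the jaw after about 4 mm and stops after about 6 mm, and springs up again. Hold it down until the jaw is open (about half a second).
- wheel (a joint): How far the green handle has been pushed along the spindle, in m: 0 = only started (8 mm proud), 0.008 = fully home on its shoulder. It slides stiffly (about 8 N) and stays where it is left.
- wheel_center (a point): Centre of the green six-lobed plastic tap handle, 64 mm over the lobes, 18 mm thick; its axis is level, along the clamp's y, 42 mm above the bench (top at 74 mm). Its outer face looks at the moving jaw, with 54 mm free once that is open; behind it 12 mm of brass of 16 mm diameter, then a 28 mm hexagon 6 mm long. Pinch it across its thickness, from above.
- tap_end (a point): Centre of the end face of the brass headgear, away from the handle; with the handle home it is 71 mm from the handle's centre and the tap 80 mm long, 190 g. From this end: 14 mm stub of 18 mm diameter, 30 mm thread of 24 mm, 6 mm hexagon. It starts up to 5 mm off the fixed jaw and slides up to it when pressed.
- tray_floor (a point): Centre of the inner floor of the grey parts tray, fixed on the cedar shelf: inside 152 mm along its x, 122 mm along its y, 22 mm deep, walls 4 mm; floor 94 mm above the bench. Cedar slats behind it (to -y) rise to 240 mm above the bench, from about 110 mm behind this point.
- tyre_lever: Steel tyre lever, 190 mm long, lying at the back of the cedar shelf; leave it.
- gate_hinge: Grey gate hinge, 110 by 36 mm, lying on the shelf; leave it.
- cooker_valve: Aluminium pressure cooker valve, 34 mm diameter, 46 mm high, standing on the shelf; leave it.
- bucket_clip: Blue bucket handle clip, 50 by 22 mm, on the shelf; leave it.
- spanner: Steel spanner lying on the bench beyond the clamp; leave it.
- washer_jar: Clear jar with yellow cap, 70 mm high, on the bench to the left; leave it.
- oil_can: Red can, 130 mm high, on the bench to the left; leave it.
Things that resemble listed ones, but are neither listed nor needed, are in the scene too. What is meant by the part that bears wheel is not black or blue, and is the smaller of those in its own colour.

How it is judged:
By the outcome, as a careful person would: the job done as asked, in the order asked, and still so for the second after the job is handed in, with the robot touching nothing.
It also fails if it takes over 72 s, if anything falls off the work surface, if the arm or the gripper's body presses on something with over 40 N, if the wrist force passes 120 N, or if a joint passes its speed limit or range.

## Working session

There is one attempt and no reset: what is moved stays moved. The work goes in short steps, Python scripts to look and compute and a tool call to move; the robot and the scene stay as the last step left them, time stands still between calls to the robot, and variables do not carry over. Pictures are saved under pics/ and viewed, about 8 in all and at most 12, crops included, and the job is handed in when it is done.

Besides the shell and the picture viewer there is one more tool, called after "Request:" by a JSON object that holds its "fn" and its "kwargs", one argument or row to a line. arm_command: Moves the arm, as the interface text tells. Its arguments: {"type":"object","properties":{"translation":{"type":"array","items":{"type":"array","items":{"type":"number"}}},"turn":{"type":"array","items":{"type":"number"}},"hand":{"type":"array","items":{"type":"number"}}},"required":["translation","turn","hand"]}

```bash
mkdir -p pics; ls; cat > h.py <<'E'
from workcell import *
import numpy as np, cv2
from scipy.spatial.transform import Rotation as R
def w2p(cam,P):
    i=camera_info(cam); q=np.array(i["world_to_cam"])@np.r_[P,1]; u=np.array(i["mtx"])@q[:3]; return u[:2]/u[2]
def p2w(cam,rc,d,info=None):
    i=info or camera_info(cam); K=np.array(i["mtx"]); p=np.linalg.inv(K)@np.array([rc[1],rc[0],1])*d
    return (np.linalg.inv(np.array(i["world_to_cam"]))@np.r_[p,1])[:3]
def ray_z(cam,rc,z,info=None):
    a=p2w(cam,rc,0.1,info); b=p2w(cam,rc,1.0,info); return a+(b-a)*(z-a[2])/(b[2]-a[2])
E
python3 - <<'E'
from h import *
o=get_obs(); print({k:np.round(v,3) for k,v in o.items()})
for c in("scene","top"):
    p,d=camera(c); cv2.imwrite(f"pics/{c}0.png",p[:,:,::-1]); np.save(f"pics/{c}0d.npy",d)
    i=camera_info(c)
    for n in ["clamp","grip_side","trigger_push","jaw_face","fixed_jaw_face","release_pad","wheel_center","tap_end","tray_floor"]:
        r=spot_point(c,n)
        for e in r[:3]:
            rc=e["location"]; dd=d[int(rc[0]),int(rc[1])]
            print(c,n,np.round(rc,0),round(e["conf"],2),np.round(p2w(c,rc,dd,i),3))
E
```

```text
pics
{'clock': np.float64(0.0), 'joint_pos': array([1.261, 0.241, 0.004, 1.335, 0.   , 1.571]), 'joint_vel': array([ 0.001, -0.001,  0.001,  0.   , -0.   ,  0.001]), 'tau': array([ 1.0000e-03, -3.7232e+01,  2.5241e+01,  1.7000e-02,  0.0000e+00,
        0.0000e+00]), 'eef_pos': array([0.152, 0.476, 0.244]), 'tool_rot': array([ 0.154,  0.988, -0.001, -0.   ]), 'ft_force': array([-0.04 , -0.221,  0.352]), 'ft_torque': array([ 0.058,  0.011, -0.001]), 'grip_width': np.float64(0.085)}
scene clamp [242. 296.] 0.87 [0.606 0.014 0.051]
scene clamp [241. 312.] 0.53 [0.616 0.053 0.053]
scene grip_side [221. 273.] 0.86 [ 0.474 -0.023  0.002]
scene trigger_push [216. 288.] 0.43 [0.518 0.011 0.057]
scene trigger_push [245. 112.] 0.41 [ 0.553 -0.439  0.091]
scene jaw_face [227. 358.] 0.41 [0.586 0.191 0.044]
scene jaw_face [240. 318.] 0.32 [0.617 0.069 0.056]
scene fixed_jaw_face [190. 130.] 0.51 [ 0.358 -0.407  0.095]
scene fixed_jaw_face [202. 418.] 0.16 [0.516 0.402 0.026]
scene release_pad [243. 109.] 0.71 [ 0.559 -0.44   0.106]
scene release_pad [220. 306.] 0.41 [0.549 0.052 0.063]
scene whee
[... 618 characters left out ...]
4  0.001]
top trigger_push [200. 426.] 0.65 [ 0.576 -0.508  0.091]
top trigger_push [218. 268.] 0.49 [0.511 0.002 0.053]
top jaw_face [194. 213.] 0.53 [0.591 0.186 0.045]
top fixed_jaw_face [190. 250.] 0.98 [0.609 0.066 0.022]
top release_pad [205. 255.] 0.56 [0.553 0.045 0.063]
top wheel_center [198. 175.] 0.72 [0.575 0.314 0.04 ]
top wheel_center [253. 207.] 0.7 [0.393 0.197 0.073]
top wheel_center [259. 279.] 0.54 [ 0.376 -0.037  0.072]
top tap_end [283. 294.] 0.77 [ 0.296 -0.089  0.021]
top tap_end [264. 232.] 0.56 [0.357 0.12  0.029]
top tap_end [178. 142.] 0.37 [0.635 0.411 0.097]
top tray_floor [264. 395.] 0.83 [ 0.37  -0.405  0.096]
top tray_floor [152. 260.] 0.29 [0.742 0.032 0.005]
```

```bash
python3 - <<'E'
import cv2
a=cv2.imread("pics/scene0.png")[140:300,60:460]; b=cv2.imread("pics/top0.png")[120:320,120:480]
a=cv2.resize(a,(800,320),interpolation=cv2.INTER_CUBIC); b=cv2.resize(b,(800,444),interpolation=cv2.INTER_CUBIC)
cv2.imwrite("pics/a1.png",a);cv2.imwrite("pics/b1.png",b)
E
```

```text
(no output)
```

View pics/a1.png

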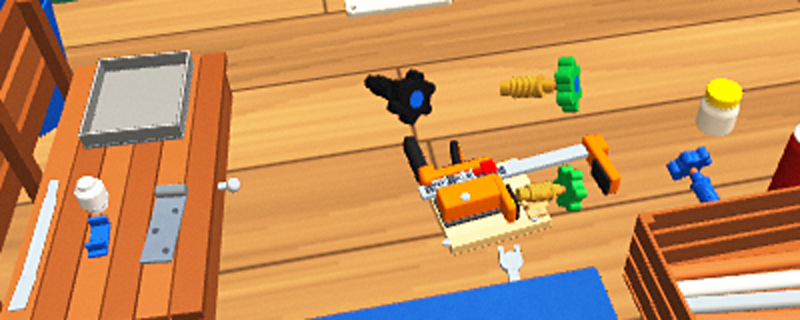

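View pics/b1.png

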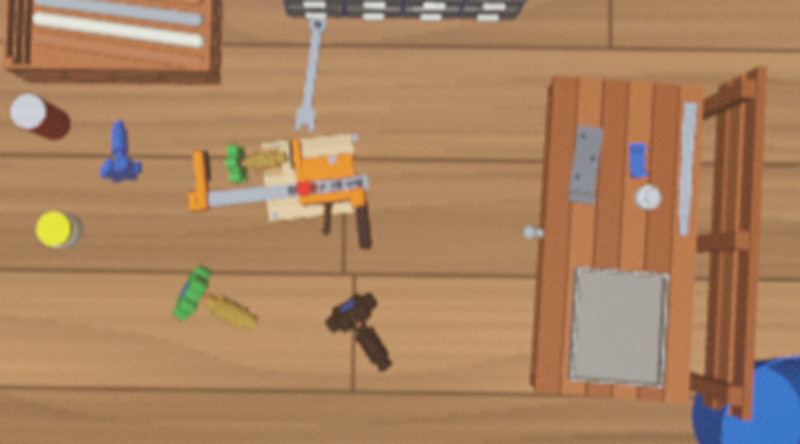

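The target is the small green tap, already in the clamp. The big green, black and blue taps are decoys. The clamp's +y runs along world +y, yawed about 5°, and the tray is at the right near (0.36, -0.41).

```bash
python3 - <<'E'
from h import *
import workcell; print([n for n in dir(workcell) if not n.startswith('_')])
try: print(tip_reach)
except Exception as e: print(e)
o=get_obs(); T=np.eye(4);T[:3,:3]=R.from_quat(o["tool_rot"]).as_matrix();T[:3,3]=o["eef_pos"]
i=camera_info("wrist"); C=np.linalg.inv(np.array(i["world_to_cam"])); print(np.round(np.linalg.inv(T)@C,3)); print(np.array(i["mtx"]))
t=np.array([0.50,0.04,0.30])-o["eef_pos"]; print("tool shift cm",np.round(T[:3,:3].T@t*100,1))
E
```

```text
['Unreachable', 'camera', 'camera_info', 'get_obs', 'job_done', 'search_frame', 'spot_point', 'tip_reach']
0.014
[[-0.001 -0.951 -0.31   0.08 ]
 [ 1.    -0.001 -0.002 -0.001]
 [ 0.002 -0.31   0.951 -0.128]
 [ 0.     0.     0.     1.   ]]
[[337.91537097   0.         280.73600983]
 [  0.         337.91537097 204.88755064]
 [  0.           0.           1.        ]]
tool shift cm [-46.4 -30.9  -5.5]
```

Request:
{"fn": "arm_command", "kwargs": {
  "translation": [
    [-17,-11.3,-2],
    [-17,-11.3,-2],
    [-17,-11.3,-2],
    [-17,-11.3,-2],
    [-17,-11.3,-2]
  ],
  "turn": [0,0,0,0,0],
  "hand": [0.5,1,1,1,1]
}}

```text
clock: 1.42
eef_pos: [0.2807, 0.315, 0.2657]
tool_rot: [0.154, 0.988, 0.0, 0.0]
ft_force: [0.4, 0.6, 0.2]
grip_width: 0.0257
```

Request:
{"fn": "arm_command", "kwargs": {
  "translation": [
    [-17,-11.3,-2],
    [-17,-11.3,-2],
    [-17,-11.3,-2],
    [-17,-11.3,-2],
    [-17,-11.3,-2]
  ],
  "turn": [0,0,0,0,0],
  "hand": [1,1,1,1,1]
}}

```text
clock: 1.83
eef_pos: [0.4084, 0.1552, 0.2859]
tool_rot: [0.155, 0.988, 0.0, 0.0]
ft_force: [0.5, 0.0, -0.1]
grip_width: 0.0002
```

Request:
{"fn": "arm_command", "kwargs": {
  "translation": [
    [-12,-8,-1.5],
    [-12,-8,-1.5],
    [-12,-8,-1.5],
    [-12,-8,-1.5],
    [-12,-8,-1.5]
  ],
  "turn": [-0.1,-0.2,-0.3,-0.405,-0.405],
  "hand": [1,1,1,1,1]
}}

```text
clock: 2.25
eef_pos: [0.4999, 0.041, 0.3003]
tool_rot: [-0.046, 0.999, -0.001, 0.001]
ft_force: [-0.1, 0.5, -0.4]
grip_width: -0.0003
```

```bash
cat > look.py <<'E'
from h import *
import sys
def look(tag,names):
    i=camera_info("wrist"); p,d=camera("wrist"); cv2.imwrite(f"pics/{tag}.png",p[:,:,::-1]); np.save(f"pics/{tag}.npy",d)
    out={}
    for n in names:
        for e in spot_point("wrist",n)[:2]:
            rc=e["location"]; dd=np.median(d[int(rc[0])-1:int(rc[0])+2,int(rc[1])-1:int(rc[1])+2])
            print(n,np.round(rc,0),round(e["conf"],2),np.round(p2w("wrist",rc,dd,i),4)); 
    return i,p,d
E
python3 - <<'E'
from look import *
i,p,d=look("w1",["clamp","grip_side","trigger_push","jaw_face","fixed_jaw_face","release_pad","wheel_center","tap_end"])
import pickle; pickle.dump((i,p,d),open("w1.pkl","wb"))
h=cv2.cvtColor(p,cv2.COLOR_RGB2HSV)
def pts(m):
    rc=np.argwhere(m&(d>0)); return np.array([p2w("wrist",x,d[x[0],x[1]],i) for x in rc])
or_=pts((h[...,0]>8)&(h[...,0]<16)&(h[...,1]>200)&(h[...,2]>150))
or_=or_[or_[:,2]>.05]; print("orange",len(or_))
gr=pts((h[...,0]>45)&(h[...,0]<85)&(h[...,1]>100)); print("green",gr.min(0),gr.max(0),gr.mean(0)) if len(gr) else 0
rd=pts(((h[...,0]<4)|(h[...,0]>175))&(h[...,1]>180)&(h[...,2]>120)); rd=rd[(rd[:,2]>.058)&(rd[:,2]<.07)];print("red",len(rd),rd.min(0),rd.max(0),rd.mean(0))
sv=pts((h[...,1]<60)&(h[...,2]>100)); sv=sv[(sv[:,2]>.04)&(sv[:,2]<.062)]
if len(sv): 
    print("silver",len(sv),sv.min(0),sv.max(0)); l=cv2.fitLine(sv[:,:2].astype(np.float32),cv2.DIST_HUBER,0,.01,.01).ravel(); print(l)
E
```

```text
clamp [201. 266.] 0.91 [0.5381 0.0257 0.0569]
grip_side [168. 219.] 0.84 [ 5.162e-01 -3.830e-02  3.000e-04]
trigger_push [176. 258.] 0.77 [0.5096 0.0144 0.0527]
jaw_face [249. 390.] 0.64 [0.5939 0.1888 0.0341]
fixed_jaw_face [251. 294.] 0.7 [0.5982 0.0653 0.0551]
release_pad [221. 277.] 0.58 [0.5587 0.0408 0.0628]
release_pad [202. 264.] 0.22 [0.5385 0.0237 0.0571]
wheel_center [249. 494.] 0.93 [0.5784 0.3147 0.0436]
wheel_center [242. 358.] 0.9 [0.5807 0.1415 0.0528]
tap_end [252. 300.] 0.78 [0.5992 0.0725 0.0556]
tap_end [ 39. 361.] 0.74 [0.3549 0.1145 0.0216]Traceback (most recent call last):
  File "<stdin>", line 8, in <module>
IndexError: too many indices for array: array is 1-dimensional, but 2 were indexed
```

View pics/w1.png

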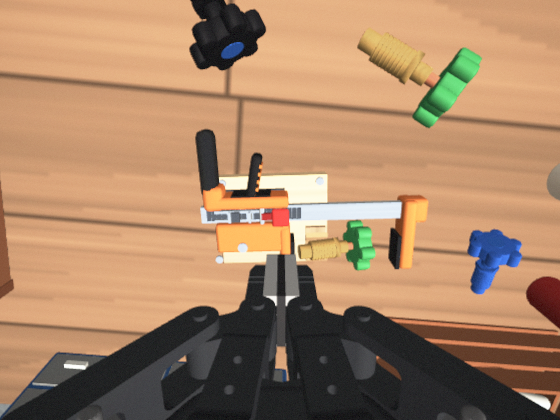

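The wrist view shows the grip at about (205,165), trigger (255,175), release (281,216), bar (300–400, 211), green handle (360,246), and the jaw open at (405,240). Next I fit the clamp pose.

```bash
python3 - <<'E'
from h import *
import pickle
i,p,d=pickle.load(open("w1.pkl","rb")); K=np.array(i["mtx"]);Ci=np.linalg.inv(np.array(i["world_to_cam"]))
h=cv2.cvtColor(p,cv2.COLOR_RGB2HSV).astype(int); v,u=np.mgrid[:420,:560]
P=np.stack([(u-K[0,2])/K[0,0]*d,(v-K[1,2])/K[1,1]*d,d,np.ones_like(d)],-1)@Ci.T; P=P[...,:3]
box=(v>120)&(v<275)&(u>195)&(u<430)
H,S,V=h[...,0],h[...,1],h[...,2]
sv=P[box&(S<70)&(V>110)&(u>300)&(u<398)&(v>195)&(v<225)]
l=cv2.fitLine(sv[:,:2].astype(np.float32),cv2.DIST_HUBER,0,.01,.01).ravel(); print("bar",len(sv),l,np.median(sv[:,2]))
yd=l[:2]*np.sign(l[1]); xd=np.array([yd[1],-yd[0]]); print("yaw",np.degrees(np.arctan2(-yd[0],yd[1])))
def show(n,m):
    q=P[m]; a=q[:,:2]@xd; b=q[:,:2]@yd
    print(n,len(q),"x",np.round(np.percentile(a,[2,50,98]),4),"y",np.round(np.percentile(b,[2,50,98]),4),"z",np.round(np.percentile(q[:,2],[5,50,95]),4))
print("bar x", l[2:]@xd)
show("red",box&((H<4)|(H>176))&(S>170)&(V>120)&(u<300)&(P[...,2]>.055))
org=box&(H>=8)&(H<17)&(S>215)&(V>150)
show("orange",org&(u<300)&(P[...,2]>.04)); show("jaworange",org&(u>390))
show("green",box&(H>45)&(H<85)&(S>100)&(u<390))
blk=box&(V<60)&(P[...,2]>.03)
show("trigger",blk&(v<187)&(u>240)&(u<270)&(P[...,2]>.045)); show("grip",blk&(v<187)&(u<222)&(P[...,2]>.045)); show("jawpad",blk&(u>385)&(u<405))
show("brass",box&(H>17)&(H<28)&(S>130)&(u>298)&(u<352)&(v>232)&(P[...,2]>.03))
print(xd,yd)
E
```

```text
bar 2049 [ 0.11959145 -0.9928232   0.5436954   0.11966054] 0.044994216773187434
yaw 6.8685246
bar x 0.55410373
red 324 x [0.5453 0.555  0.5648] y [-0.0418 -0.0246 -0.0137] z [0.0562 0.0625 0.0641]Traceback (most recent call last):
  File "<stdin>", line 17, in <module>
  File "<stdin>", line 13, in show
    return _quantile_unchecked(
        a, q, axis, out, overwrite_input, method, keepdims, weights)
    return _ureduce(a,
                    func=_quantile_ureduce_func,
    ...<5 lines>...
                    overwrite_input=overwrite_input,
                    method=method)
    r = func(a, **kwargs)
    result = _quantile(arr,
                       quantiles=q,
    ...<2 lines>...
                       out=out,
                       weights=wgt)
    slices_having_nans = np.isnan(arr[-1, ...])
                                  ~~~^^^^^^^^^
IndexError: index -1 is out of bounds for axis 0 with size 0
```

```bash
cat > fit.py <<'E'
from h import *
import pickle
i,p,d=pickle.load(open("w1.pkl","rb")); K=np.array(i["mtx"]);Ci=np.linalg.inv(np.array(i["world_to_cam"]))
h=cv2.cvtColor(p,cv2.COLOR_RGB2HSV).astype(int); v,u=np.mgrid[:420,:560]
P=np.stack([(u-K[0,2])/K[0,0]*d,(v-K[1,2])/K[1,1]*d,d,np.ones_like(d)],-1)@Ci.T; P=P[...,:3]
box=(v>120)&(v<275)&(u>195)&(u<430)
H,S,V=h[...,0],h[...,1],h[...,2]
print(h[235,235],h[240,405],h[160,206])
yd=np.array([-.1196,.9928]); xd=np.array([.9928,.1196])
def show(n,m):
    q=P[m]; a=q[:,:2]@xd; b=q[:,:2]@yd
    if len(q): print(n,len(q),"x",np.round(np.percentile(a,[2,50,98]),4),"y",np.round(np.percentile(b,[2,50,98]),4),"z",np.round(np.percentile(q[:,2],[5,50,95]),4))
org=box&(abs(H-h[235,235,0])<4)&(S>190)&(V>140)
show("orange",org&(u<300)&(P[...,2]>.04)); show("orange57",org&(u<300)&(abs(P[...,2]-.057)<.004)); show("jaworange",org&(u>390)&(P[...,2]>.03))
show("green",box&(H>45)&(H<85)&(S>100)&(u<390)); show("greentop",box&(H>45)&(H<85)&(S>100)&(u<390)&(P[...,2]>.068))
blk=box&(V<70)&(P[...,2]>.03)
show("trigger",blk&(v<187)&(u>240)&(u<270)&(P[...,2]>.048)); show("grip",blk&(v<187)&(u<222)&(P[...,2]>.05)); show("jawpad",blk&(u>385)&(u<405))
show("brass",box&(H>17)&(H<28)&(S>130)&(u>298)&(u<352)&(v>232)&(P[...,2]>.035))
E
python3 fit.py
```

```text
[ 18 155 255] [ 16 157 254] [128  19  55]
green 1034 x [0.5771 0.5981 0.6298] y [0.0622 0.0727 0.087 ] z [0.0236 0.0502 0.0633]
greentop 7 x [0.4207 0.4207 0.4207] y [-0.0172 -0.0172 -0.0172] z [0.4285 0.4285 0.4285]
trigger 275 x [0.4845 0.5009 0.5193] y [-0.0573 -0.0509 -0.0436] z [0.0504 0.0531 0.0546]
grip 845 x [0.4573 0.4863 0.5168] y [-0.1124 -0.1037 -0.0962] z [0.0513 0.0546 0.0563]
jawpad 354 x [0.5851 0.6045 0.6266] y [0.1159 0.1165 0.1203] z [0.0331 0.0501 0.0571]
brass 328 x [0.5933 0.5972 0.6143] y [-0.0009  0.027   0.0559] z [0.0417 0.05   0.0552]
```

```bash
sed -i 's/(abs(H-h\[235,235,0\])<4)&(S>190)&(V>140)/(H>10)\&(H<21)\&(S>140)\&(V>225)/' fit.py; cat >> fit.py <<'E'
show("fixjaw",org&(u<300)&(u>270)&(v>225)&(P[...,2]>.05)); show("release",box&((H<4)|(H>176))&(S>170)&(V>120)&(u<300)&(abs(P[...,2]-.063)<.003))
w=P[box&(P[...,2]>.009)&(P[...,2]<.03)&(H>10)&(H<32)]; print("ply/cradle",np.percentile(w[:,:2]@xd,[2,98]),np.percentile(w[:,:2]@yd,[2,98]))
m=blk&(v<187)&(u>240)&(u<270)&(P[...,2]>.048); q=P[m][:,:2]; X=q@xd;Y=q@yd
for a in np.arange(.482,.522,.006):
    s=(X>a)&(X<a+.006); print(round(a+.003,3),np.round(np.percentile(Y[s],[3,97]),4)) if s.sum()>5 else 0
g=box&(H>45)&(H<85)&(S>100)&(u<390); G=P[g]
for z in np.arange(.02,.075,.006):
    s=(G[:,2]>z)&(G[:,2]<z+.006); print(round(z,3),s.sum(),np.round(np.percentile(G[s,:2]@yd,[3,97]),4),np.round(np.percentile(G[s,:2]@xd,[3,97]),4)) if s.sum()>5 else 0
E
python3 fit.py
```

```text
[ 18 155 255] [ 16 157 254] [128  19  55]
orange 2982 x [0.5224 0.5717 0.5994] y [-0.1064 -0.0592 -0.0145] z [0.0545 0.0564 0.0578]
orange57 2923 x [0.5244 0.5722 0.5994] y [-0.1064 -0.0593 -0.0145] z [0.0547 0.0564 0.0577]
jaworange 930 x [0.5421 0.5692 0.6245] y [0.1233 0.131  0.1484] z [0.0522 0.0568 0.0584]
green 1034 x [0.5771 0.5981 0.6298] y [0.0622 0.0727 0.087 ] z [0.0236 0.0502 0.0633]
greentop 7 x [0.4207 0.4207 0.4207] y [-0.0172 -0.0172 -0.0172] z [0.4285 0.4285 0.4285]
trigger 275 x [0.4845 0.5009 0.5193] y [-0.0573 -0.0509 -0.0436] z [0.0504 0.0531 0.0546]
grip 845 x [0.4573 0.4863 0.5168] y [-0.1124 -0.1037 -0.0962] z [0.0513 0.0546 0.0563]
jawpad 354 x [0.5851 0.6045 0.6266] y [0.1159 0.1165 0.1203] z [0.0331 0.0501 0.0571]
brass 328 x [0.5933 0.5972 0.6143] y [-0.0009  0.027   0.0559] z [0.0417 0.05   0.0552]
fixjaw 489 x [0.5693 0.585  0.6023] y [-0.0346 -0.023  -0.0129] z [0.055  0.0567 0.0581]
release 271 x [0.5452 0.5549 0.5648] y [-0.032  -0.0229 -0.0137] z [0.0611 0.0627 0.0641]
ply/cradle [0.51544113 0.63278826] [-0.09712387  0.0360577 ]
0.485 [-0.0522 -0.0434]
0.491 [-0.0537 -0.0435]
0.497 [-0.0551 -0.0459]
0.503 [-0.0555 -0.0456]
0.509 [-0.057  -0.0472]
0.515 [-0.0582 -0.0503]
0.521 [-0.0587 -0.0495]
0.02 71 [0.063  0.0803] [0.577  0.6283]
0.026 99 [0.064  0.0777] [0.5786 0.6276]
0.032 57 [0.0654 0.0685] [0.5819 0.6259]
0.038 56 [0.0667 0.0692] [0.5793 0.6247]
0.044 186 [0.068  0.0861] [0.5769 0.6297]
0.05 340 [0.0694 0.0855] [0.5803 0.6292]
0.056 105 [0.071  0.0885] [0.5973 0.6117]
0.062 86 [0.0724 0.0863] [0.5996 0.6096]
```

Fit: clamp yaw 6.9°, bar at X≈0.554, trigger outer face at (X 0.504, Y −0.046) in clamp-aligned axes. The jaw has about 42 mm to go, i.e. three full squeezes and a half. I'll descend beside the trigger.

Request:
{"fn": "arm_command", "kwargs": {
  "translation": [
    [-0.3,-0.4,4],
    [-0.3,-0.4,8],
    [-0.3,-0.4,12],
    [-0.3,-0.4,16],
    [-0.3,-0.4,18]
  ],
  "turn": [-0.027,-0.027,-0.027,-0.027,-0.027],
  "hand": [1,1,1,1,1]
}}

```text
clock: 3.12
eef_pos: [0.4972, 0.0412, 0.1159]
tool_rot: [-0.062, 0.998, -0.0, -0.003]
ft_force: [-0.8, 1.2, -0.3]
grip_width: 0.0001
```

Request:
{"fn": "arm_command", "kwargs": {
  "translation": [
    [0,0,2.5],
    [0,0,4.5],
    [0,0,6],
    [0,0,7.2],
    [0,0,7.2]
  ],
  "turn": [0,0,0,0,0],
  "hand": [1,1,1,1,1]
}}

```text
clock: 3.53
eef_pos: [0.4983, 0.0412, 0.0459]
tool_rot: [-0.062, 0.998, -0.0, -0.003]
ft_force: [0.1, -0.8, -0.1]
grip_width: -0.0002
```

Request:
{"fn": "arm_command", "kwargs": {
  "translation": [
    [0,-0.4,0],
    [0,-0.8,0],
    [0,-1.2,0],
    [0,-1.2,0]
  ],
  "turn": [0,0,0,0],
  "hand": [1,1,1,1]
}}

```text
clock: 3.87
eef_pos: [0.5024, 0.0293, 0.0493]
tool_rot: [-0.061, 0.998, 0.001, 0.001]
ft_force: [-1.4, 5.3, 1.4]
grip_width: -0.0001
```

Request:
{"fn": "arm_command", "kwargs": {
  "translation": [
    [0,-0.8,0],
    [0,-1.6,0],
    [0,-2.3,0],
    [0,-2.9,0],
    [0,-2.9,0]
  ],
  "turn": [0,0,0,0,0],
  "hand": [1,1,1,1,1]
}}

```text
clock: 4.28
eef_pos: [0.5044, 0.0002, 0.0487]
tool_rot: [-0.061, 0.998, 0.001, -0.001]
ft_force: [-4.7, 3.6, 2.3]
grip_width: -0.0001
```

Request:
{"fn": "arm_command", "kwargs": {
  "translation": [
    [0,-0.2,0],
    [0,-0.2,0]
  ],
  "turn": [0,0],
  "hand": [1,1]
}}

```text
clock: 4.45
eef_pos: [0.5046, -0.0012, 0.0488]
tool_rot: [-0.061, 0.998, 0.001, -0.001]
ft_force: [-4.6, 4.7, 2.7]
grip_width: -0.0002
```

Request:
{"fn": "arm_command", "kwargs": {
  "translation": [
    [0,-0.2,0],
    [0,-0.2,0]
  ],
  "turn": [0,0],
  "hand": [1,1]
}}

```text
clock: 4.62
eef_pos: [0.505, -0.0031, 0.0488]
tool_rot: [-0.061, 0.998, 0.001, -0.001]
ft_force: [-4.0, 4.7, 2.7]
grip_width: -0.0003
```

Request:
{"fn": "arm_command", "kwargs": {
  "translation": [
    [0,-0.2,0],
    [0,-0.2,0]
  ],
  "turn": [0,0],
  "hand": [1,1]
}}

```text
clock: 4.78
eef_pos: [0.5054, -0.0049, 0.0488]
tool_rot: [-0.061, 0.998, 0.001, -0.001]
ft_force: [-3.4, 4.0, 1.3]
grip_width: -0.0002
```

```bash
python3 - <<'E'
from look import *
import pickle
i,p,d=look("w2",["jaw_face","trigger_push"]); pickle.dump((i,p,d),open("w2.pkl","wb"))
E
```

```text
trigger_push [294. 248.] 0.55 [ 0.4991 -0.0191  0.0643]
```

View pics/w2.png

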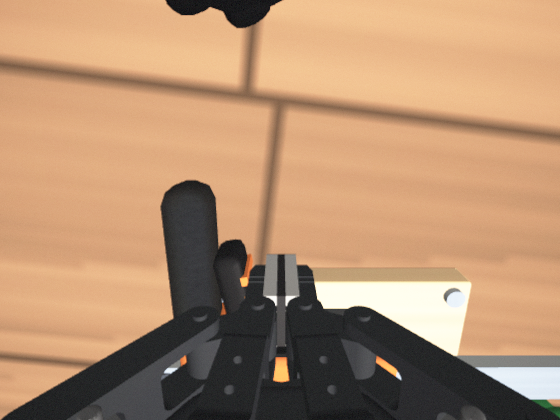

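The trigger is nearly at the grip (tip at 232,250, a few px from the grip edge). I'll push on to the stop.

Request:
{"fn": "arm_command", "kwargs": {
  "translation": [
    [0,-0.2,0],
    [0,-0.2,0]
  ],
  "turn": [0,0],
  "hand": [1,1]
}}

```text
clock: 5.1
eef_pos: [0.5057, -0.0065, 0.0488]
tool_rot: [-0.061, 0.998, 0.002, -0.0]
ft_force: [-2.5, 5.3, 1.7]
grip_width: -0.0002
```

Request:
{"fn": "arm_command", "kwargs": {
  "translation": [
    [0,-0.2,0],
    [0,-0.2,0]
  ],
  "turn": [0,0],
  "hand": [1,1]
}}

```text
clock: 5.27
eef_pos: [0.5057, -0.0068, 0.0488]
tool_rot: [-0.062, 0.998, 0.004, -0.001]
ft_force: [-3.4, 11.2, 1.6]
grip_width: 0.0001
```

Stop felt at y = −0.0067 (force rose to 11 N). I'll return to rest and do the second full squeeze.

Request:
{"fn": "arm_command", "kwargs": {
  "translation": [
    [0,1.2,0],
    [0,2.4,0],
    [0,3.6,0],
    [0,4.6,0],
    [0,4.6,0]
  ],
  "turn": [0,0,0,0,0],
  "hand": [1,1,1,1,1]
}}

```text
clock: 5.68
eef_pos: [0.5014, 0.0377, 0.0486]
tool_rot: [-0.062, 0.998, 0.0, 0.0]
ft_force: [-1.0, -0.3, 0.7]
grip_width: 0.0
```

```bash
python3 - <<'E'
from h import *
o=get_obs(); print(np.round(o["eef_pos"],4),np.round(o["ft_force"],1))
p,d=camera("top"); cv2.imwrite("pics/t2.png",cv2.resize(p[170:240,190:310,::-1],(720,420),interpolation=cv2.INTER_CUBIC))
a=cv2.imread("pics/top0.png")[170:240,190:310]; cv2.imwrite("pics/t01.png",np.vstack([cv2.resize(a,(600,300)),cv2.resize(p[170:240,190:310,::-1],(600,300))]))
E
```

```text
[0.5014 0.0377 0.0486] [-1.  -0.3  0.7]
```

View pics/t01.png

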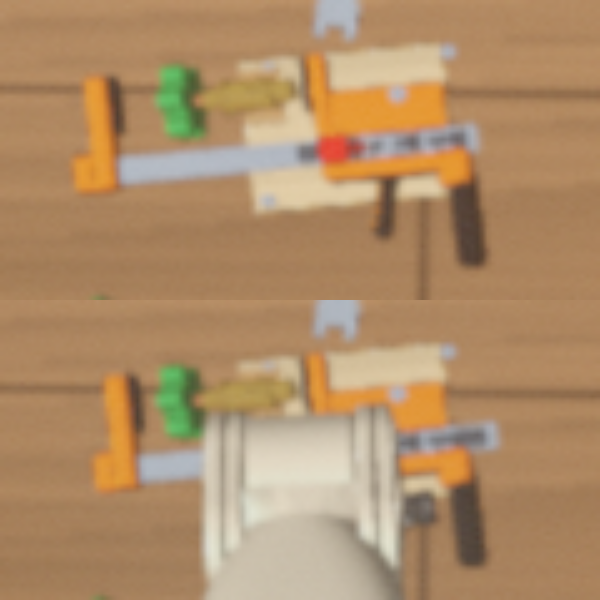

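Compared with before, the jaw has moved in about 12 mm and holds. Second squeeze next.

Request:
{"fn": "arm_command", "kwargs": {
  "translation": [
    [0,-1,0],
    [0,-2,0],
    [0,-3,0],
    [0,-3.8,0],
    [0,-4.3,0]
  ],
  "turn": [0,0,0,0,0],
  "hand": [1,1,1,1,1]
}}

```text
clock: 6.15
eef_pos: [0.5052, -0.0069, 0.048]
tool_rot: [-0.061, 0.998, 0.002, -0.001]
ft_force: [-2.3, 6.1, 2.1]
grip_width: -0.0002
```

Request:
{"fn": "arm_command", "kwargs": {
  "translation": [
    [0,-0.25,0],
    [0,-0.35,0],
    [0,-0.35,0]
  ],
  "turn": [0,0,0],
  "hand": [1,1,1]
}}

```text
clock: 6.4
eef_pos: [0.5052, -0.0071, 0.048]
tool_rot: [-0.062, 0.998, 0.005, -0.001]
ft_force: [-3.9, 13.7, 2.9]
grip_width: 0.0002
```

Request:
{"fn": "arm_command", "kwargs": {
  "translation": [
    [0,1.2,0],
    [0,2.4,0],
    [0,3.6,0],
    [0,4.7,0],
    [0,4.7,0]
  ],
  "turn": [0,0,0,0,0],
  "hand": [1,1,1,1,1]
}}

```text
clock: 6.82
eef_pos: [0.5012, 0.038, 0.0484]
tool_rot: [-0.062, 0.998, 0.0, 0.0]
ft_force: [-0.2, -0.8, -0.0]
grip_width: -0.0
```

Request:
{"fn": "arm_command", "kwargs": {
  "translation": [
    [0,-0.8,0],
    [0,-1.6,0],
    [0,-2.4,0],
    [0,-2.4,0]
  ],
  "turn": [0,0,0,0],
  "hand": [1,1,1,1]
}}

```text
clock: 7.15
eef_pos: [0.5027, 0.0115, 0.0479]
tool_rot: [-0.06, 0.998, 0.001, -0.001]
ft_force: [-3.1, 4.4, 1.0]
grip_width: 0.0001
```

Request:
{"fn": "arm_command", "kwargs": {
  "translation": [
    [0,-0.4,0],
    [0,-0.8,0],
    [0,-0.8,0]
  ],
  "turn": [0,0,0],
  "hand": [1,1,1]
}}

```text
clock: 7.4
eef_pos: [0.5034, 0.0045, 0.0478]
tool_rot: [-0.061, 0.998, 0.001, -0.002]
ft_force: [-3.7, 5.7, 0.6]
grip_width: -0.0003
```

Request:
{"fn": "arm_command", "kwargs": {
  "translation": [
    [0,-0.4,0],
    [0,-0.4,0]
  ],
  "turn": [0,0],
  "hand": [1,1]
}}

```text
clock: 7.57
eef_pos: [0.5039, 0.001, 0.0478]
tool_rot: [-0.061, 0.998, 0.002, -0.002]
ft_force: [-4.6, 5.5, 2.0]
grip_width: -0.0002
```

Request:
{"fn": "arm_command", "kwargs": {
  "translation": [
    [0,-0.4,0],
    [0,-0.4,0]
  ],
  "turn": [0,0],
  "hand": [1,1]
}}

```text
clock: 7.73
eef_pos: [0.505, -0.004, 0.0479]
tool_rot: [-0.061, 0.998, 0.0, -0.001]
ft_force: [-3.0, 1.0, -0.1]
grip_width: 0.0
```

Request:
{"fn": "arm_command", "kwargs": {
  "translation": [
    [0,-0.3,0],
    [0,-0.4,0],
    [0,-0.4,0]
  ],
  "turn": [0,0,0],
  "hand": [1,1,1]
}}

```text
clock: 7.98
eef_pos: [0.5056, -0.0065, 0.0479]
tool_rot: [-0.061, 0.998, 0.002, -0.001]
ft_force: [-2.2, 6.7, -0.9]
grip_width: -0.0004
```

```bash
python3 - <<'E'
from h import *
p,d=camera("top"); cv2.imwrite("pics/t3.png",cv2.resize(p[170:225,190:260,::-1],(700,550),interpolation=cv2.INTER_CUBIC))
E
```

```text
(no output)
```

View pics/t3.png

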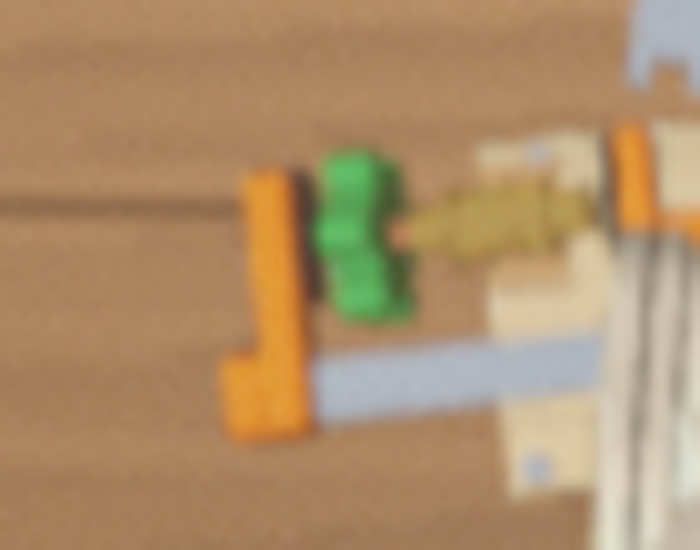

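The jaw pad (x≈310) is now just at the handle (x≈318). Next I make sure of the stop, return, and squeeze by feel.

Request:
{"fn": "arm_command", "kwargs": {
  "translation": [
    [0,-0.2,0],
    [0,-0.2,0]
  ],
  "turn": [0,0],
  "hand": [1,1]
}}

```text
clock: 8.2
eef_pos: [0.5056, -0.0068, 0.0479]
tool_rot: [-0.062, 0.998, 0.003, -0.001]
ft_force: [-3.9, 11.3, 0.3]
grip_width: -0.0
```

Request:
{"fn": "arm_command", "kwargs": {
  "translation": [
    [0,1.2,0],
    [0,2.4,0],
    [0,3.6,0],
    [0,4.7,0],
    [0,4.7,0]
  ],
  "turn": [0,0,0,0,0],
  "hand": [1,1,1,1,1]
}}

```text
clock: 8.62
eef_pos: [0.5013, 0.0393, 0.0486]
tool_rot: [-0.062, 0.998, 0.0, 0.001]
ft_force: [0.3, 0.5, -0.5]
grip_width: -0.0
```

Request:
{"fn": "arm_command", "kwargs": {
  "translation": [
    [0,-0.6,0],
    [0,-0.9,0],
    [0,-0.9,0]
  ],
  "turn": [0,0,0],
  "hand": [1,1,1]
}}

```text
clock: 8.87
eef_pos: [0.5019, 0.0282, 0.0484]
tool_rot: [-0.061, 0.998, 0.001, -0.0]
ft_force: [-1.5, 2.4, 1.2]
grip_width: 0.0003
```

Request:
{"fn": "arm_command", "kwargs": {
  "translation": [
    [0,-0.3,0],
    [0,-0.3,0]
  ],
  "turn": [0,0],
  "hand": [1,1]
}}

```text
clock: 9.03
eef_pos: [0.5018, 0.0254, 0.0482]
tool_rot: [-0.061, 0.998, 0.001, -0.001]
ft_force: [-3.3, 4.5, 3.2]
grip_width: 0.0
```

Request:
{"fn": "arm_command", "kwargs": {
  "translation": [
    [0,-0.3,0],
    [0,-0.3,0]
  ],
  "turn": [0,0],
  "hand": [1,1]
}}

```text
clock: 9.2
eef_pos: [0.5018, 0.0226, 0.0481]
tool_rot: [-0.061, 0.998, 0.001, -0.001]
ft_force: [-3.8, 4.2, 2.4]
grip_width: 0.0001
```

Request:
{"fn": "arm_command", "kwargs": {
  "translation": [
    [0,-0.3,0],
    [0,-0.3,0]
  ],
  "turn": [0,0],
  "hand": [1,1]
}}

```text
clock: 9.37
eef_pos: [0.5019, 0.0196, 0.048]
tool_rot: [-0.061, 0.998, 0.001, -0.001]
ft_force: [-3.3, 5.0, 3.0]
grip_width: 0.0002
```

Request:
{"fn": "arm_command", "kwargs": {
  "translation": [
    [0,-0.3,0],
    [0,-0.3,0]
  ],
  "turn": [0,0],
  "hand": [1,1]
}}

```text
clock: 9.53
eef_pos: [0.5023, 0.0166, 0.0479]
tool_rot: [-0.061, 0.998, 0.001, -0.001]
ft_force: [-1.9, 2.7, 0.0]
grip_width: 0.0001
```

Request:
{"fn": "arm_command", "kwargs": {
  "translation": [
    [0,-0.3,0],
    [0,-0.3,0]
  ],
  "turn": [0,0],
  "hand": [1,1]
}}

```text
clock: 9.7
eef_pos: [0.5025, 0.014, 0.0479]
tool_rot: [-0.061, 0.998, 0.001, -0.001]
ft_force: [-3.4, 6.0, 2.0]
grip_width: -0.0002
```

Request:
{"fn": "arm_command", "kwargs": {
  "translation": [
    [0,-0.3,0],
    [0,-0.3,0]
  ],
  "turn": [0,0],
  "hand": [1,1]
}}

```text
clock: 9.87
eef_pos: [0.5025, 0.0116, 0.0479]
tool_rot: [-0.061, 0.998, 0.002, -0.002]
ft_force: [-3.5, 7.4, 3.4]
grip_width: -0.0002
```

Request:
{"fn": "arm_command", "kwargs": {
  "translation": [
    [0,-0.3,0],
    [0,-0.3,0]
  ],
  "turn": [0,0],
  "hand": [1,1]
}}

```text
clock: 10.03
eef_pos: [0.5027, 0.0089, 0.0479]
tool_rot: [-0.061, 0.998, 0.002, -0.002]
ft_force: [-5.1, 7.7, 2.9]
grip_width: -0.0001
```

Request:
{"fn": "arm_command", "kwargs": {
  "translation": [
    [0,-0.2,0],
    [0,-0.2,0]
  ],
  "turn": [0,0],
  "hand": [1,1]
}}

```text
clock: 10.2
eef_pos: [0.5029, 0.0071, 0.0479]
tool_rot: [-0.061, 0.998, 0.002, -0.002]
ft_force: [-5.0, 9.3, 4.2]
grip_width: 0.0001
```

Request:
{"fn": "arm_command", "kwargs": {
  "translation": [
    [0,-0.2,0],
    [0,-0.2,0]
  ],
  "turn": [0,0],
  "hand": [1,1]
}}

```text
clock: 10.37
eef_pos: [0.504, 0.0033, 0.0479]
tool_rot: [-0.061, 0.998, 0.0, -0.001]
ft_force: [-2.9, 2.9, 0.1]
grip_width: -0.0002
```

Request:
{"fn": "arm_command", "kwargs": {
  "translation": [
    [0,-0.2,0],
    [0,-0.2,0]
  ],
  "turn": [0,0],
  "hand": [1,1]
}}

```text
clock: 10.53
eef_pos: [0.5048, 0.0009, 0.0479]
tool_rot: [-0.061, 0.998, -0.0, -0.001]
ft_force: [-2.7, 2.8, -0.0]
grip_width: 0.0003
```

Request:
{"fn": "arm_command", "kwargs": {
  "translation": [
    [0,-0.2,0],
    [0,-0.2,0]
  ],
  "turn": [0,0],
  "hand": [1,1]
}}

```text
clock: 10.7
eef_pos: [0.5052, -0.0007, 0.048]
tool_rot: [-0.061, 0.998, 0.0, -0.001]
ft_force: [-4.1, 2.4, -0.6]
grip_width: 0.0001
```

Request:
{"fn": "arm_command", "kwargs": {
  "translation": [
    [0,-0.2,0],
    [0,-0.2,0]
  ],
  "turn": [0,0],
  "hand": [1,1]
}}

```text
clock: 10.87
eef_pos: [0.5054, -0.0022, 0.048]
tool_rot: [-0.061, 0.998, 0.001, -0.001]
ft_force: [-4.0, 4.6, -0.5]
grip_width: -0.0006
```

Request:
{"fn": "arm_command", "kwargs": {
  "translation": [
    [0,-0.2,0],
    [0,-0.2,0]
  ],
  "turn": [0,0],
  "hand": [1,1]
}}

```text
clock: 11.03
eef_pos: [0.5057, -0.0035, 0.048]
tool_rot: [-0.061, 0.998, 0.001, -0.0]
ft_force: [-2.9, 6.4, -1.2]
grip_width: -0.0
```

```bash
python3 - <<'E'
from h import *
p,d=camera("top"); cv2.imwrite("pics/t4.png",cv2.resize(p[170:225,190:260,::-1],(700,550),interpolation=cv2.INTER_CUBIC))
E
```

```text
(no output)
```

View pics/t4.png

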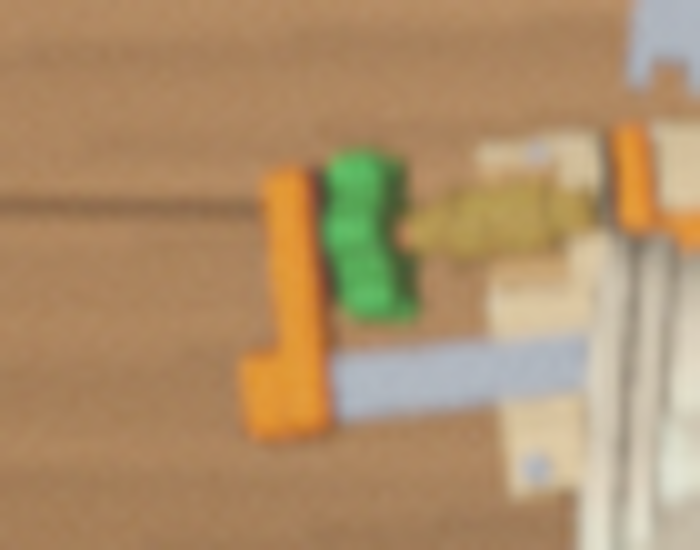

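Request:
{"fn": "arm_command", "kwargs": {
  "translation": [
    [0,-0.2,0],
    [0,-0.2,0]
  ],
  "turn": [0,0],
  "hand": [1,1]
}}

```text
clock: 11.25
eef_pos: [0.506, -0.005, 0.048]
tool_rot: [-0.062, 0.998, 0.002, -0.0]
ft_force: [-3.4, 8.2, -0.9]
grip_width: -0.0004
```

Request:
{"fn": "arm_command", "kwargs": {
  "translation": [
    [0,-0.2,0],
    [0,-0.2,0]
  ],
  "turn": [0,0],
  "hand": [1,1]
}}

```text
clock: 11.42
eef_pos: [0.5063, -0.0064, 0.0481]
tool_rot: [-0.062, 0.998, 0.002, -0.0]
ft_force: [-2.9, 9.2, 0.2]
grip_width: 0.0001
```

Request:
{"fn": "arm_command", "kwargs": {
  "translation": [
    [0,-0.2,0],
    [0,-0.2,0]
  ],
  "turn": [0,0],
  "hand": [1,1]
}}

```text
clock: 11.58
eef_pos: [0.5063, -0.0067, 0.048]
tool_rot: [-0.062, 0.998, 0.004, -0.0]
ft_force: [-3.6, 12.5, -0.2]
grip_width: 0.0002
```

Request:
{"fn": "arm_command", "kwargs": {
  "translation": [
    [0,1.2,0],
    [0,2.4,0],
    [0,3.6,0],
    [0,4.8,0],
    [0,4.8,0]
  ],
  "turn": [0,0,0,0,0],
  "hand": [1,1,1,1,1]
}}

```text
clock: 12.0
eef_pos: [0.5017, 0.0392, 0.0487]
tool_rot: [-0.062, 0.998, 0.0, 0.001]
ft_force: [0.3, 1.1, 0.6]
grip_width: 0.0
```

Request:
{"fn": "arm_command", "kwargs": {
  "translation": [
    [0,0,-4],
    [0,1,-8],
    [0,3,-12],
    [0,5,-16],
    [0,5,-16]
  ],
  "turn": [0,0,0,0,0],
  "hand": [1,1,1,1,1]
}}

```text
clock: 12.42
eef_pos: [0.4988, 0.0895, 0.2159]
tool_rot: [-0.062, 0.998, 0.001, 0.007]
ft_force: [0.8, 0.1, 0.6]
grip_width: 0.0002
```

```bash
cat > meas.py <<'E'
from look import *
import pickle,sys
t=sys.argv[1]; i,p,d=look(t,[]); pickle.dump((i,p,d),open(t+".pkl","wb"))
K=np.array(i["mtx"]);Ci=np.linalg.inv(np.array(i["world_to_cam"])); h=cv2.cvtColor(p,cv2.COLOR_RGB2HSV).astype(int); v,u=np.mgrid[:420,:560]
P=(np.stack([(u-K[0,2])/K[0,0]*d,(v-K[1,2])/K[1,1]*d,d,np.ones_like(d)],-1)@Ci.T)[...,:3]
H,S,V=h[...,0],h[...,1],h[...,2]
yd=np.array([-.1196,.9928]); xd=np.array([.9928,.1196]); X=P[...,:2]@xd; Y=P[...,:2]@yd; Z=P[...,2]
def show(n,m):
    if m.sum()>5: print(n,m.sum(),"x",np.round(np.percentile(X[m],[2,50,98]),4),"y",np.round(np.percentile(Y[m],[2,50,98]),4),"z",np.round(np.percentile(Z[m],[5,50,95]),4))
R0=(X>.45)&(X<.65)&(Y>-.13)&(Y<.2)&(Z<.09)&(d>0)
org=R0&(H>10)&(H<21)&(S>140)&(V>225)&(Z>.04)
show("fixjaw",org&(Y<.02)&(X>.575)&(Y>-.04)); show("jaw",org&(Y>.04)&(X>.56)); show("green",R0&(H>45)&(H<85)&(S>100)&(Z>.045))
show("black",R0&(V<70)&(Y>.04)&(Z>.045)&(X>.56)); show("brass",R0&(H>17)&(H<28)&(S>130)&(X>.575)&(Y>-.02)&(Z>.045))
show("trig",R0&(V<70)&(Y>-.09)&(Y<0)&(X<.52)&(Z>.048))
print(np.round(get_obs()["eef_pos"],4))
E
python3 meas.py w3
```

```text
fixjaw 976 x [0.5757 0.5923 0.6265] y [-0.0391 -0.0214 -0.0124] z [0.055  0.0568 0.0582]
jaw 942 x [0.5605 0.5877 0.6249] y [0.0922 0.0991 0.1161] z [0.0531 0.057  0.0582]
green 1168 x [0.451  0.5967 0.628 ] y [0.0646 0.0749 0.1461] z [0.0466 0.0533 0.0654]
black 218 x [0.5853 0.599  0.6267] y [0.0849 0.0873 0.0897] z [0.0474 0.0559 0.0571]
brass 625 x [0.5759 0.5987 0.6256] y [-0.0184  0.098   0.1047] z [0.0559 0.0571 0.0583]
trig 454 x [0.4843 0.5007 0.5193] y [-0.0568 -0.0501 -0.043 ] z [0.05   0.0531 0.0545]
[0.4983 0.0889 0.214 ]
```

View pics/w3.png

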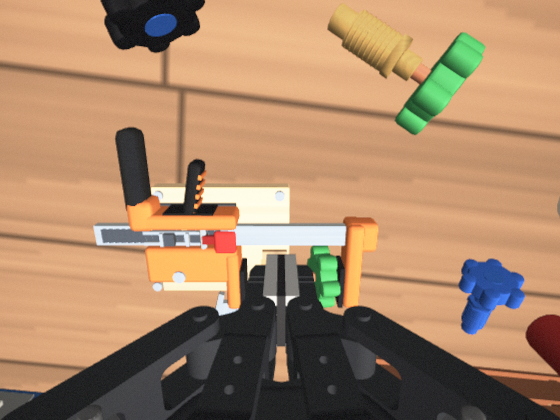

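The jaw has come in about 31 mm and the pad is at the handle. The trigger is back at rest (196,185). Some squeezes caught only one tooth, so I'll go back and dwell longer at both ends.

Request:
{"fn": "arm_command", "kwargs": {
  "translation": [
    [0,-2,4],
    [0,-4,8],
    [0,-5,12],
    [0,-5,15],
    [0,-5,16]
  ],
  "turn": [0,0,0,0,0],
  "hand": [1,1,1,1,1]
}}

```text
clock: 12.88
eef_pos: [0.4957, 0.0355, 0.0421]
tool_rot: [-0.06, 0.998, -0.0, -0.006]
ft_force: [-1.5, 0.2, -0.4]
grip_width: -0.0001
```

Request:
{"fn": "arm_command", "kwargs": {
  "translation": [
    [0,-0.8,0],
    [0,-1.6,0],
    [0,-2.2,0],
    [0,-2.2,0]
  ],
  "turn": [0,0,0,0],
  "hand": [1,1,1,1]
}}

```text
clock: 13.22
eef_pos: [0.5052, 0.0147, 0.0501]
tool_rot: [-0.061, 0.998, -0.0, 0.002]
ft_force: [-1.8, 2.5, -1.0]
grip_width: -0.0001
```

Request:
{"fn": "arm_command", "kwargs": {
  "translation": [
    [0,-0.4,0],
    [0,-0.4,0]
  ],
  "turn": [0,0],
  "hand": [1,1]
}}

```text
clock: 13.38
eef_pos: [0.5054, 0.0117, 0.05]
tool_rot: [-0.061, 0.998, 0.001, 0.002]
ft_force: [-1.4, 3.1, 3.3]
grip_width: -0.0001
```

Request:
{"fn": "arm_command", "kwargs": {
  "translation": [
    [0,-0.4,0],
    [0,-0.4,0]
  ],
  "turn": [0,0],
  "hand": [1,1]
}}

```text
clock: 13.55
eef_pos: [0.5056, 0.0084, 0.0499]
tool_rot: [-0.061, 0.998, 0.001, 0.001]
ft_force: [-3.1, 5.5, 3.7]
grip_width: 0.0002
```

Request:
{"fn": "arm_command", "kwargs": {
  "translation": [
    [0,-0.3,0],
    [0,-0.3,0]
  ],
  "turn": [0,0],
  "hand": [1,1]
}}

```text
clock: 13.72
eef_pos: [0.5059, 0.006, 0.0499]
tool_rot: [-0.062, 0.998, 0.002, 0.001]
ft_force: [-2.8, 6.7, 4.5]
grip_width: 0.0003
```

Request:
{"fn": "arm_command", "kwargs": {
  "translation": [
    [0,-0.3,0],
    [0,-0.3,0]
  ],
  "turn": [0,0],
  "hand": [1,1]
}}

```text
clock: 13.88
eef_pos: [0.5062, 0.0034, 0.0498]
tool_rot: [-0.062, 0.998, 0.002, 0.001]
ft_force: [-2.5, 7.4, 3.9]
grip_width: 0.0003
```

Request:
{"fn": "arm_command", "kwargs": {
  "translation": [
    [0,-0.2,0],
    [0,-0.2,0]
  ],
  "turn": [0,0],
  "hand": [1,1]
}}

```text
clock: 14.05
eef_pos: [0.5065, 0.0016, 0.0498]
tool_rot: [-0.062, 0.998, 0.002, 0.001]
ft_force: [-2.9, 8.3, 5.1]
grip_width: 0.0001
```

Request:
{"fn": "arm_command", "kwargs": {
  "translation": [
    [0,-0.2,0],
    [0,-0.2,0]
  ],
  "turn": [0,0],
  "hand": [1,1]
}}

```text
clock: 14.22
eef_pos: [0.507, -0.0015, 0.0496]
tool_rot: [-0.062, 0.998, 0.0, 0.001]
ft_force: [-0.1, 4.8, 1.7]
grip_width: -0.0006
```

Request:
{"fn": "arm_command", "kwargs": {
  "translation": [
    [0,-0.2,0],
    [0,-0.2,0]
  ],
  "turn": [0,0],
  "hand": [1,1]
}}

```text
clock: 14.38
eef_pos: [0.5075, -0.0036, 0.0496]
tool_rot: [-0.061, 0.998, 0.001, 0.002]
ft_force: [-0.5, 7.0, 2.7]
grip_width: -0.0
```

Request:
{"fn": "arm_command", "kwargs": {
  "translation": [
    [0,-0.2,0],
    [0,-0.2,0]
  ],
  "turn": [0,0],
  "hand": [1,1]
}}

```text
clock: 14.55
eef_pos: [0.5079, -0.0056, 0.0496]
tool_rot: [-0.062, 0.998, 0.001, 0.002]
ft_force: [0.8, 5.6, 2.4]
grip_width: -0.0
```

Request:
{"fn": "arm_command", "kwargs": {
  "translation": [
    [0,-0.2,0],
    [0,-0.2,0]
  ],
  "turn": [0,0],
  "hand": [1,1]
}}

```text
clock: 14.72
eef_pos: [0.508, -0.006, 0.0496]
tool_rot: [-0.062, 0.998, 0.002, 0.002]
ft_force: [-0.8, 10.4, 3.4]
grip_width: -0.0002
```

```bash
python3 - <<'E'
from h import *
p,d=camera("top"); cv2.imwrite("pics/t5.png",p[:,:,::-1])
for f in ["t3","t4"]:
    pass
h=cv2.cvtColor(p,cv2.COLOR_RGB2HSV).astype(int)
def cols(p,n):
    h=cv2.cvtColor(p,cv2.COLOR_BGR2HSV).astype(int)[176:210,190:246]
    o=(h[...,0]>8)&(h[...,0]<20)&(h[...,1]>170)&(h[...,2]>190)
    o[:, 42:]=0; g=(h[...,0]>45)&(h[...,0]<85)&(h[...,1]>80)
    print(n,o.sum(),np.round(np.argwhere(o).mean(0)+[176,190],2),g.sum(),np.round(np.argwhere(g).mean(0)+[176,190],2))
cols(cv2.imread("pics/top0.png"),"0"); cols(p[:,:,::-1].copy(),"now")
for f in ["t3","t4"]:
    a=cv2.resize(cv2.imread(f"pics/{f}.png"),(70,55),interpolation=cv2.INTER_AREA); b=np.zeros((420,560,3),np.uint8); b[170:225,190:260]=a; cols(b,f)
E
```

```text
0 103 [199.99 209.01] 94 [193.6  224.98]
now 109 [199.68 218.85] 101 [193.27 226.58]
t3 102 [199.59 216.58] 100 [193.57 225.25]
t4 103 [199.64 218.55] 103 [193.28 225.87]
```

Request:
{"fn": "arm_command", "kwargs": {
  "translation": [
    [0,-0.2,0],
    [0,-0.2,0]
  ],
  "turn": [0,0],
  "hand": [1,1]
}}

```text
clock: 14.93
eef_pos: [0.5081, -0.0063, 0.0496]
tool_rot: [-0.063, 0.998, 0.004, 0.002]
ft_force: [-1.6, 15.3, 3.9]
grip_width: 0.0
```

Request:
{"fn": "arm_command", "kwargs": {
  "translation": [
    [0,1.2,0],
    [0,2.4,0],
    [0,3.6,0],
    [0,4.8,0],
    [0,4.8,0]
  ],
  "turn": [0,0,0,0,0],
  "hand": [1,1,1,1,1]
}}

```text
clock: 15.35
eef_pos: [0.501, 0.0392, 0.0484]
tool_rot: [-0.062, 0.998, -0.0, 0.0]
ft_force: [0.3, 0.7, -0.3]
grip_width: 0.0001
```

Request:
{"fn": "arm_command", "kwargs": {
  "translation": [
    [1,0,-4],
    [2,0,-8],
    [3,0,-12],
    [4,0,-16],
    [4,0,-18]
  ],
  "turn": [0,0,0,0,0],
  "hand": [1,1,1,1,1]
}}

```text
clock: 15.77
eef_pos: [0.4616, 0.0321, 0.2332]
tool_rot: [-0.061, 0.998, -0.001, 0.003]
ft_force: [1.0, -0.2, -0.7]
grip_width: 0.0004
```

```bash
python3 meas.py w4; python3 - <<'E'
import cv2; a=cv2.imread("pics/w4.png"); cv2.imwrite("pics/w4c.png",cv2.resize(a[160:340,190:460],(780,520),interpolation=cv2.INTER_CUBIC))
E
```

```text
jaw 606 x [0.5606 0.5817 0.6121] y [0.092  0.099  0.1162] z [0.0524 0.057  0.0583]
green 506 x [0.4506 0.5819 0.5979] y [0.0613 0.0726 0.1467] z [0.0464 0.0535 0.0573]
black 158 x [0.585  0.5943 0.6063] y [0.0846 0.0858 0.0892] z [0.0464 0.0549 0.0571]
brass 361 x [0.5766 0.5955 0.6116] y [0.0203 0.0978 0.1043] z [0.046  0.0564 0.0583]
trig 367 x [0.4842 0.5006 0.5194] y [-0.058  -0.0508 -0.0436] z [0.0506 0.053  0.0544]
[0.4641 0.0323 0.2359]
```

View pics/w4c.png

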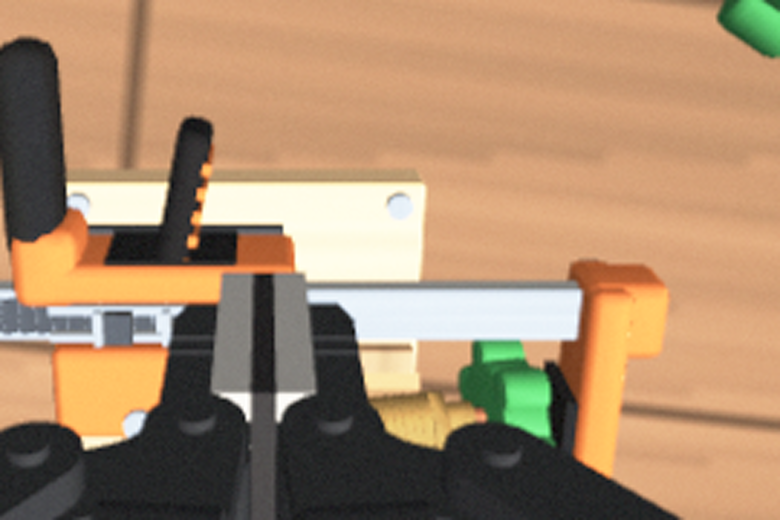

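The jaw sits where it did before squeeze 5 and the spindle neck is still visible, so that squeeze gained nothing. I'll repeat it and measure the jaw in the top view along the stroke.

Request:
{"fn": "arm_command", "kwargs": {
  "translation": [
    [-1.5,0,4],
    [-3,0,8],
    [-4,0,12],
    [-4,0,16],
    [-4,0,18]
  ],
  "turn": [0,0,0,0,0],
  "hand": [1,1,1,1,1]
}}

```text
clock: 16.23
eef_pos: [0.4983, 0.0368, 0.0433]
tool_rot: [-0.061, 0.998, -0.001, -0.003]
ft_force: [-0.2, -0.4, 0.0]
grip_width: -0.0002
```

```bash
cat > jaw.py <<'E'
from h import *
o=get_obs(); p,d=camera("top"); print(np.round(o["eef_pos"],4),np.round(o["ft_force"],1))
h=cv2.cvtColor(p,cv2.COLOR_RGB2HSV).astype(int)
def edge(sig):  # subpixel centroid along columns
    return (sig*np.arange(len(sig))).sum()/sig.sum()
f=p.astype(float)
s=h[176:210,190:246]
o_=(s[...,0]>8)&(s[...,0]<20)&(s[...,1]>170)&(s[...,2]>190); o_[:,42:]=0
g=(s[...,0]>45)&(s[...,0]<85)&(s[...,1]>80)
print("jaw mm %.1f  green mm %.1f"%((np.argwhere(o_)[:,1].mean()+190-209.01)*3.25,(np.argwhere(g)[:,1].mean()+190-224.98)*3.25),o_.sum(),g.sum())
# trigger / rear end of bar (silver) behind body
b=h[195:208,270:300]; m=(b[...,1]<60)&(b[...,2]>120); print("bar rear col", np.argwhere(m)[:,1].max()+270 if m.any() else None, m.sum())
E
python3 jaw.py
```

```text
[0.4983 0.0368 0.0433] [-0.2 -0.4  0. ]
jaw mm 30.1  green mm 5.4 108 96
bar rear col 294 115
```

Request:
{"fn": "arm_command", "kwargs": {
  "translation": [
    [0,-0.6,0],
    [0,-1.2,0],
    [0,-1.8,0],
    [0,-1.8,0]
  ],
  "turn": [0,0,0,0],
  "hand": [1,1,1,1]
}}

```text
clock: 16.62
eef_pos: [0.5034, 0.0195, 0.0497]
tool_rot: [-0.061, 0.998, 0.001, 0.0]
ft_force: [-1.0, 4.4, -1.9]
grip_width: 0.0
```

```bash
python3 jaw.py
```

```text
[0.5034 0.0195 0.0497] [-1.   4.4 -1.9]
jaw mm 33.0  green mm 5.0 112 103
bar rear col 295 177
```

Request:
{"fn": "arm_command", "kwargs": {
  "translation": [
    [0,-0.4,0],
    [0,-0.7,0],
    [0,-0.7,0]
  ],
  "turn": [0,0,0],
  "hand": [1,1,1]
}}

```text
clock: 16.92
eef_pos: [0.5037, 0.0135, 0.0499]
tool_rot: [-0.061, 0.998, 0.002, 0.0]
ft_force: [-3.6, 6.4, -2.0]
grip_width: 0.0002
```

```bash
python3 jaw.py
```

```text
[0.5037 0.0135 0.0499] [-3.6  6.4 -2. ]
jaw mm 34.9  green mm 5.6 107 98
bar rear col 296 197
```

Request:
{"fn": "arm_command", "kwargs": {
  "translation": [
    [0,-0.3,0],
    [0,-0.6,0],
    [0,-0.6,0]
  ],
  "turn": [0,0,0],
  "hand": [1,1,1]
}}

```text
clock: 17.22
eef_pos: [0.504, 0.0082, 0.0498]
tool_rot: [-0.062, 0.998, 0.002, -0.0]
ft_force: [-4.4, 8.1, -0.3]
grip_width: 0.0
```

```bash
python3 jaw.py
```

```text
[0.504  0.0082 0.0498] [-4.4  8.1 -0.3]
jaw mm 36.3  green mm 7.1 110 100
bar rear col 297 228
```

Request:
{"fn": "arm_command", "kwargs": {
  "translation": [
    [0,-0.3,0],
    [0,-0.3,0]
  ],
  "turn": [0,0],
  "hand": [1,1]
}}

```text
clock: 17.43
eef_pos: [0.5043, 0.0056, 0.0498]
tool_rot: [-0.062, 0.998, 0.003, -0.0]
ft_force: [-4.0, 8.9, -0.6]
grip_width: 0.0001
```

```bash
python3 jaw.py
```

```text
[0.5043 0.0056 0.0498] [-4.   8.9 -0.6]
jaw mm 37.4  green mm 7.9 107 99
bar rear col 297 242
```

Request:
{"fn": "arm_command", "kwargs": {
  "translation": [
    [0,-0.3,0],
    [0,-0.3,0]
  ],
  "turn": [0,0],
  "hand": [1,1]
}}

```text
clock: 17.65
eef_pos: [0.5048, 0.0026, 0.0499]
tool_rot: [-0.062, 0.998, 0.003, -0.0]
ft_force: [-4.3, 8.9, -1.4]
grip_width: -0.0002
```

```bash
python3 jaw.py
```

```text
[0.5048 0.0026 0.0499] [-4.3  8.9 -1.4]
jaw mm 38.9  green mm 9.7 110 97
bar rear col 297 246
```

Request:
{"fn": "arm_command", "kwargs": {
  "translation": [
    [0,-0.2,0],
    [0,-0.2,0]
  ],
  "turn": [0,0],
  "hand": [1,1]
}}

```text
clock: 17.87
eef_pos: [0.5051, 0.0006, 0.0499]
tool_rot: [-0.062, 0.998, 0.003, -0.0]
ft_force: [-4.1, 9.4, -0.8]
grip_width: -0.0003
```

```bash
python3 jaw.py
```

```text
[0.5051 0.0006 0.0499] [-4.1  9.4 -0.8]
jaw mm 39.5  green mm 9.8 110 96
bar rear col 297 259
```

Request:
{"fn": "arm_command", "kwargs": {
  "translation": [
    [0,-0.2,0],
    [0,-0.2,0]
  ],
  "turn": [0,0],
  "hand": [1,1]
}}

```text
clock: 18.08
eef_pos: [0.5053, -0.001, 0.0499]
tool_rot: [-0.062, 0.998, 0.003, -0.0]
ft_force: [-4.8, 9.5, -0.6]
grip_width: -0.0001
```

```bash
python3 jaw.py
```

```text
[ 0.5053 -0.001   0.0499] [-4.8  9.5 -0.6]
jaw mm 39.6  green mm 10.0 110 98
bar rear col 297 264
```

Request:
{"fn": "arm_command", "kwargs": {
  "translation": [
    [0,-0.2,0],
    [0,-0.2,0]
  ],
  "turn": [0,0],
  "hand": [1,1]
}}

```text
clock: 18.3
eef_pos: [0.5056, -0.0025, 0.0499]
tool_rot: [-0.062, 0.998, 0.004, 0.0]
ft_force: [-4.0, 11.4, -0.6]
grip_width: 0.0001
```

```bash
python3 jaw.py
```

```text
[ 0.5056 -0.0025  0.0499] [-4.  11.4 -0.6]
jaw mm 40.0  green mm 10.0 106 98
bar rear col 298 275
```

Request:
{"fn": "arm_command", "kwargs": {
  "translation": [
    [0,-0.15,0],
    [0,-0.15,0]
  ],
  "turn": [0,0],
  "hand": [1,1]
}}

```text
clock: 18.52
eef_pos: [0.5058, -0.0035, 0.0499]
tool_rot: [-0.062, 0.998, 0.004, 0.0]
ft_force: [-3.4, 12.0, -0.4]
grip_width: -0.0002
```

```bash
python3 jaw.py
```

```text
[ 0.5058 -0.0035  0.0499] [-3.4 12.  -0.4]
jaw mm 40.3  green mm 10.0 105 98
bar rear col 298 274
```

Request:
{"fn": "arm_command", "kwargs": {
  "translation": [
    [0,-0.15,0],
    [0,-0.15,0]
  ],
  "turn": [0,0],
  "hand": [1,1]
}}

```text
clock: 18.73
eef_pos: [0.506, -0.0046, 0.0499]
tool_rot: [-0.062, 0.998, 0.004, 0.0]
ft_force: [-4.5, 14.2, -1.3]
grip_width: -0.0002
```

```bash
python3 jaw.py; python3 - <<'E'
from h import *
p,d=camera("top"); a=p[170:215,200:260,::-1]; b=cv2.imread("pics/top0.png")[170:215,200:260]
cv2.imwrite("pics/t6.png",np.vstack([cv2.resize(x,(400,300),interpolation=cv2.INTER_CUBIC) for x in (b,a)]))
E
```

```text
[ 0.506  -0.0046  0.0499] [-4.5 14.2 -1.3]
jaw mm 40.5  green mm 10.1 104 99
bar rear col 298 286
```

View pics/t6.png

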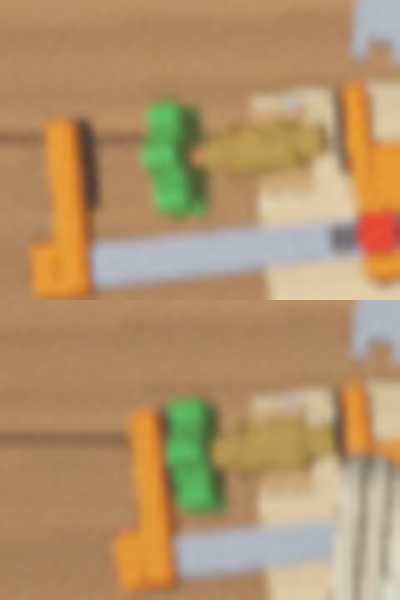

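The neck is gone, the tap is against the fixed jaw, the handle stopped moving and the force climbed to 15 N, so it has bottomed. I'll ease off, then go above the release.

Request:
{"fn": "arm_command", "kwargs": {
  "translation": [
    [0,1.2,0],
    [0,2.4,0],
    [0,3.6,0],
    [0,4.8,0],
    [0,4.8,0]
  ],
  "turn": [0,0,0,0,0],
  "hand": [1,1,1,1,1]
}}

```text
clock: 19.25
eef_pos: [0.5022, 0.041, 0.0498]
tool_rot: [-0.062, 0.998, -0.0, 0.002]
ft_force: [-0.1, -0.2, -0.3]
grip_width: 0.0
```

Request:
{"fn": "arm_command", "kwargs": {
  "translation": [
    [0,0,-4],
    [0,0,-6.5],
    [-2.5,-0.1,-6.5],
    [-5.3,-0.2,-6.5],
    [-5.3,-0.2,-6.5]
  ],
  "turn": [0,0,0,0,0],
  "hand": [1,1,1,1,1]
}}

```text
clock: 19.67
eef_pos: [0.5599, 0.0438, 0.1152]
tool_rot: [-0.061, 0.998, -0.0, 0.005]
ft_force: [1.9, -0.2, -0.8]
grip_width: 0.0
```

Request:
{"fn": "arm_command", "kwargs": {
  "translation": [
    [0,0,0],
    [0,0,0]
  ],
  "turn": [0,0],
  "hand": [1,1]
}}

```text
clock: 19.83
eef_pos: [0.5531, 0.0434, 0.1131]
tool_rot: [-0.061, 0.998, -0.0, -0.001]
ft_force: [-0.5, 0.6, -0.3]
grip_width: 0.0002
```

```bash
python3 jaw.py; python3 - <<'E'
from h import *
e=get_obs()["eef_pos"]; print("X,Y",e[:2]@[.9928,.1196],e[:2]@[-.1196,.9928],"z",e[2])
E
```

```text
[0.5531 0.0434 0.1131] [-0.5  0.6 -0.3]
jaw mm 36.2  green mm nan 105 0
bar rear col 296 111
X,Y 0.5538570465610467 -0.02300368575406706 z 0.1129787127477749jaw.py:10: RuntimeWarning: Mean of empty slice.
  print("jaw mm %.1f  green mm %.1f"%((np.argwhere(o_)[:,1].mean()+190-209.01)*3.25,(np.argwhere(g)[:,1].mean()+190-224.98)*3.25),o_.sum(),g.sum())
  ret = ret.dtype.type(ret / rcount)
```

Request:
{"fn": "arm_command", "kwargs": {
  "translation": [
    [-0.1,0,1.5],
    [-0.1,0,2.8],
    [-0.1,0,3.3],
    [-0.1,0,3.5]
  ],
  "turn": [0,0,0,0],
  "hand": [1,1,1,1]
}}

```text
clock: 20.22
eef_pos: [0.5525, 0.0438, 0.0773]
tool_rot: [-0.061, 0.998, 0.0, -0.002]
ft_force: [-4.0, 0.3, 2.9]
grip_width: -0.0002
```

Request:
{"fn": "arm_command", "kwargs": {
  "translation": [
    [0,0,0.2],
    [0,0,0.4],
    [0,0,0.4]
  ],
  "turn": [0,0,0],
  "hand": [1,1,1]
}}

```text
clock: 20.47
eef_pos: [0.5531, 0.0448, 0.0753]
tool_rot: [-0.061, 0.998, 0.001, -0.001]
ft_force: [-5.0, 1.5, 7.1]
grip_width: -0.0
```

Request:
{"fn": "arm_command", "kwargs": {
  "translation": [
    [0,0,0.15],
    [0,0,0.25],
    [0,0,0.25]
  ],
  "turn": [0,0,0],
  "hand": [1,1,1]
}}

```text
clock: 20.72
eef_pos: [0.5532, 0.0457, 0.0733]
tool_rot: [-0.062, 0.998, 0.002, -0.001]
ft_force: [-6.1, 3.5, 7.9]
grip_width: 0.0
```

```bash
python3 jaw.py 2>/dev/null
```

```text
[0.5532 0.0457 0.0733] [-6.1  3.5  7.9]
jaw mm -10.4  green mm 1.5 91 9
bar rear col 282 38
```

Request:
{"fn": "arm_command", "kwargs": {
  "translation": [
    [0,0,0.05],
    [0,0,0.05],
    [0,0,0.05],
    [0,0,0.05],
    [0,0,0.05]
  ],
  "turn": [0,0,0,0,0],
  "hand": [1,1,1,1,1]
}}

```text
clock: 21.18
eef_pos: [0.5532, 0.0458, 0.0729]
tool_rot: [-0.062, 0.998, 0.002, -0.001]
ft_force: [-6.5, 4.9, 8.3]
grip_width: 0.0002
```

Request:
{"fn": "arm_command", "kwargs": {
  "translation": [
    [0.5,0,-4],
    [1.5,0,-8],
    [3,0,-12],
    [5,0,-16],
    [5,0,-19]
  ],
  "turn": [0,0,0,0,0],
  "hand": [1,1,0.6,0,0]
}}

```text
clock: 21.6
eef_pos: [0.5026, 0.0375, 0.2647]
tool_rot: [-0.061, 0.998, -0.0, 0.0]
ft_force: [0.3, 0.5, -0.1]
grip_width: 0.0357
```

Request:
{"fn": "arm_command", "kwargs": {
  "translation": [
    [0,0,0],
    [0,0,0],
    [0,0,0]
  ],
  "turn": [0,0,0],
  "hand": [0,0,0]
}}

```text
clock: 21.85
eef_pos: [0.505, 0.0378, 0.2616]
tool_rot: [-0.061, 0.998, -0.0, 0.001]
ft_force: [-0.3, 0.0, -1.4]
grip_width: 0.0723
```

```bash
python3 jaw.py 2>/dev/null; sed -i '/show("trig"/a show("hexbrass",R0\&(H>14)\&(H<30)\&(S>100)\&(X>.575)\&(Y>-.012)\&(Y<.068)\&(Z>.046)); np.savez("last.npz",X=X,Y=Y,Z=Z,h=h)' meas.py; python3 meas.py w5; python3 - <<'E'
import cv2; a=cv2.imread("pics/w5.png"); cv2.imwrite("pics/w5c.png",cv2.resize(a[150:330,200:470],(780,520),interpolation=cv2.INTER_CUBIC))
E
```

```text
[0.505  0.0378 0.2616] [-0.3  0.  -1.4]
jaw mm -10.4  green mm nan 88 0
bar rear col 282 61
fixjaw 747 x [0.5757 0.5922 0.6269] y [-0.0396 -0.0213 -0.0125] z [0.0552 0.0568 0.0582]
jaw 709 x [0.5604 0.588  0.625 ] y [0.134  0.1406 0.1571] z [0.0529 0.057  0.0583]
green 976 x [0.4511 0.5971 0.6296] y [0.0565 0.0647 0.1459] z [0.0473 0.056  0.0681]
black 312 x [0.5851 0.6049 0.627 ] y [0.1264 0.1273 0.1312] z [0.046 0.055 0.057]
brass 514 x [0.5773 0.5972 0.6147] y [-0.0159  0.0211  0.1447] z [0.0461 0.0516 0.0577]
trig 342 x [0.4845 0.5009 0.5189] y [-0.0574 -0.0508 -0.0436] z [0.0507 0.0532 0.0546]
hexbrass 838 x [0.594  0.6021 0.6138] y [-0.0047  0.0209  0.052 ] z [0.0467 0.0525 0.0559]
[0.5043 0.0378 0.2599]
```

View pics/w5c.png

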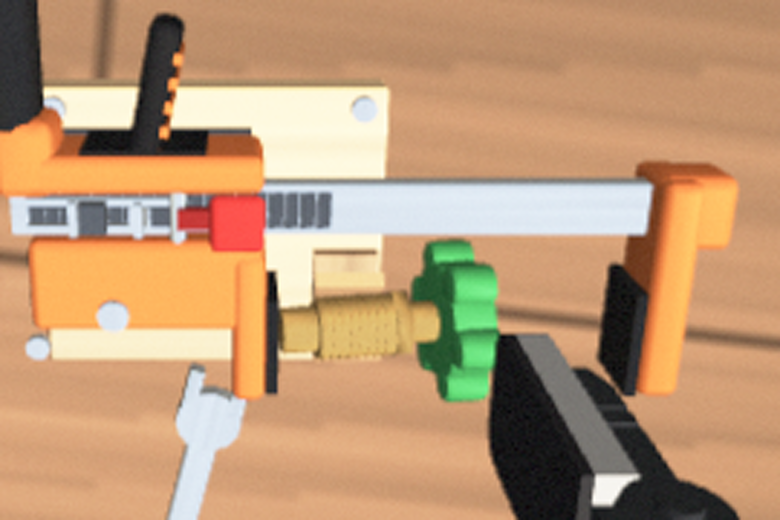

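```bash
python3 - <<'E'
import numpy as np
f=np.load("last.npz");X,Y,Z,h=[f[k] for k in "XYZh"]; H,S,V=h[...,0],h[...,1],h[...,2]
R=(X>.565)&(X<.64)&(Y>-.02)&(Y<.1)&(Z>.02)&(Z<.09)
g=R&(H>45)&(H<85)&(S>100)
for z in np.arange(.026,.08,.006):
    m=g&(Z>z)&(Z<z+.006)
    if m.sum()>8: print("g",round(z,3),m.sum(),np.round(np.percentile(Y[m],[3,97]),4),np.round(np.percentile(X[m],[3,97]),4),)
b=R&(H>14)&(H<30)&(S>100)&(Z>.043)&(Y<.07)
for y in np.arange(-.012,.064,.004):
    m=b&(Y>y)&(Y<y+.004)&(X>.59)&(X<.62)
    if m.sum()>2: print(round(y+.002,3),m.sum(),np.round(Z[m].max(),4),np.round(np.median(X[m]),4),np.round(np.ptp(X[m]),4))
m=R&(V<60)&(Z>.045)&(Y<.01); print("rubber",np.percentile(Y[m],[3,50,97]))
E
```

```text
g 0.026 110 [0.0535 0.0708] [0.5772 0.6262]
g 0.032 76 [0.0544 0.0674] [0.5798 0.6275]
g 0.038 44 [0.055 0.057] [0.5822 0.6254]
g 0.044 75 [0.0559 0.0674] [0.5766 0.6236]
g 0.05 309 [0.0569 0.0742] [0.5773 0.6307]
g 0.056 307 [0.0579 0.0736] [0.5807 0.6283]
g 0.062 135 [0.0588 0.0724] [0.5975 0.612 ]
g 0.068 52 [0.0599 0.0707] [0.6    0.6088]
-0.006 35 0.0564 0.6041 0.0159
-0.002 57 0.0566 0.6018 0.0149
0.002 50 0.0562 0.6016 0.0161
0.006 64 0.0555 0.6018 0.0222
0.01 81 0.0572 0.6004 0.0231
0.014 70 0.0573 0.6003 0.0216
0.018 77 0.0567 0.6009 0.0228
0.022 67 0.0561 0.5999 0.023
0.026 77 0.0554 0.601 0.0236
0.03 69 0.055 0.6008 0.0214
0.034 66 0.0546 0.6013 0.0219
0.038 67 0.054 0.6005 0.0204
0.042 69 0.0534 0.5996 0.0194
0.046 34 0.0533 0.6036 0.0161
0.05 35 0.0489 0.6041 0.0126
0.054 35 0.0472 0.6036 0.0127
0.058 4 0.0477 0.6062 0.0062
rubber [-0.01037731 -0.00907735 -0.00776201]
```

The release view shows the jaw fully open (pad 54 mm from the handle face), the trigger at rest and the handle snug against its brass: back face to hexagon about 12 mm, as specified for home. Next is the pinch from above, fingers staying above the brass.

Request:
{"fn": "arm_command", "kwargs": {
  "translation": [
    [-2.5,2.2,2],
    [-5,4.4,4],
    [-7.5,6.6,6],
    [-9.9,8.7,8],
    [-9.9,8.7,11]
  ],
  "turn": [0,0,0,0,0],
  "hand": [0.5,0.5,0.5,0.5,0.5]
}}

```text
clock: 22.37
eef_pos: [0.5966, 0.1407, 0.1495]
tool_rot: [-0.063, 0.998, 0.001, 0.002]
ft_force: [1.3, 0.3, -0.0]
grip_width: 0.0429
```

Request:
{"fn": "arm_command", "kwargs": {
  "translation": [
    [0,0,0.5],
    [0,0,1],
    [0,0,1]
  ],
  "turn": [0,0,0],
  "hand": [0.5,0.5,0.5]
}}

```text
clock: 22.62
eef_pos: [0.5913, 0.1355, 0.1398]
tool_rot: [-0.061, 0.998, -0.0, -0.002]
ft_force: [-0.4, -0.8, 1.1]
grip_width: 0.0427
```

```bash
python3 - <<'E'
from h import *
o=get_obs();e=o["eef_pos"]; print("X,Y",e[:2]@[.9928,.1196],e[:2]@[-.1196,.9928],"z",e[2],o["grip_width"])
E
python3 meas.py w6; python3 - <<'E'
import numpy as np
f=np.load("last.npz");X,Y,Z,h=[f[k] for k in "XYZh"]; H,S,V=h[...,0],h[...,1],h[...,2]
g=(X>.565)&(X<.64)&(Y>.02)&(Y<.1)&(Z>.04)&(Z<.09)&(H>45)&(H<85)&(S>100)
for z in np.arange(.044,.08,.006):
    m=g&(Z>z)&(Z<z+.006)
    if m.sum()>8: print("g",round(z,3),m.sum(),np.round(np.percentile(Y[m],[3,97]),4),np.round(np.percentile(X[m],[3,97]),4))
E
```

```text
X,Y 0.6032207602763029 0.06380672020120966 z 0.13977107998918584 0.04269181515659665
fixjaw 2268 x [0.5756 0.5922 0.6276] y [-0.0391 -0.021  -0.0122] z [0.0554 0.057  0.0583]
jaw 2092 x [0.5607 0.5869 0.6256] y [0.1346 0.1412 0.158 ] z [0.053  0.0572 0.0584]
green 2192 x [0.5777 0.5993 0.6304] y [0.0575 0.0664 0.0757] z [0.0521 0.0572 0.0688]
black 711 x [0.5856 0.6051 0.6274] y [0.1269 0.1282 0.1318] z [0.0467 0.0558 0.0573]
brass 1317 x [0.5784 0.5984 0.6156] y [-0.0034  0.0275  0.1449] z [0.046  0.0519 0.0577]
trig 1161 x [0.4859 0.5016 0.5191] y [-0.0562 -0.0492 -0.0425] z [0.0496 0.0532 0.0548]
hexbrass 2325 x [0.5944 0.6032 0.6149] y [-0.0035  0.0231  0.0527] z [0.0468 0.0527 0.056 ]
[0.5922 0.1355 0.1415]
g 0.044 56 [0.0567 0.0713] [0.5769 0.6236]
g 0.05 641 [0.0576 0.0751] [0.5775 0.6318]
g 0.056 890 [0.0585 0.0743] [0.5812 0.6288]
g 0.062 401 [0.0592 0.0766] [0.5981 0.6121]
g 0.068 206 [0.0606 0.074 ] [0.6009 0.6096]
```

Request:
{"fn": "arm_command", "kwargs": {
  "translation": [
    [-0.1,0.2,2.5],
    [-0.1,0.2,5],
    [-0.1,0.2,6.5],
    [-0.1,0.2,6.9],
    [-0.1,0.2,6.9]
  ],
  "turn": [0,0,0,0,0],
  "hand": [0.5,0.5,0.5,0.5,0.5]
}}

```text
clock: 23.08
eef_pos: [0.5932, 0.1377, 0.0729]
tool_rot: [-0.061, 0.998, -0.0, -0.0]
ft_force: [0.3, -0.5, 0.7]
grip_width: 0.0426
```

Request:
{"fn": "arm_command", "kwargs": {
  "translation": [
    [0,0,0],
    [0,0,0],
    [0,0,0],
    [0,0,0],
    [0,0,0]
  ],
  "turn": [0,0,0,0,0],
  "hand": [0.65,0.8,1,1,1]
}}

```text
clock: 23.5
eef_pos: [0.5949, 0.1408, 0.0754]
tool_rot: [-0.062, 0.998, 0.002, 0.002]
ft_force: [-1.1, 5.3, 4.4]
grip_width: 0.0158
```

Request:
{"fn": "arm_command", "kwargs": {
  "translation": [
    [0,0.1,-0.2],
    [0,0.2,-0.2],
    [0,0.2,-0.2]
  ],
  "turn": [0,0,0],
  "hand": [1,1,1]
}}

```text
clock: 23.75
eef_pos: [0.5943, 0.141, 0.0757]
tool_rot: [-0.061, 0.998, 0.0, 0.002]
ft_force: [1.7, 3.2, 2.1]
grip_width: 0.0157
```

Request:
{"fn": "arm_command", "kwargs": {
  "translation": [
    [0,0,-0.5],
    [0,0,-1],
    [0,0,-2],
    [0,0,-2]
  ],
  "turn": [0,0,0,0],
  "hand": [1,1,1,1]
}}

```text
clock: 24.08
eef_pos: [0.594, 0.1401, 0.0963]
tool_rot: [-0.061, 0.998, -0.0, 0.001]
ft_force: [0.0, -0.8, -0.5]
grip_width: 0.0156
```

```bash
python3 meas.py w7; python3 - <<'E'
import cv2,numpy as np
a=cv2.imread("pics/w7.png"); b=cv2.imread("pics/w6.png"); cv2.imwrite("pics/w7c.png",np.hstack([x[150:400,150:460] for x in (b,a)]))
E
```

```text
fixjaw 3264 x [0.5756 0.5912 0.6272] y [-0.0392 -0.021  -0.0121] z [0.0556 0.057  0.0583]
jaw 3071 x [0.5607 0.5863 0.6255] y [0.1348 0.1413 0.1582] z [0.0531 0.0572 0.0584]
green 3990 x [0.5766 0.594  0.6288] y [0.0558 0.066  0.0745] z [0.0517 0.0776 0.0892]
black 1202 x [0.5857 0.6038 0.6274] y [0.059  0.1278 0.1319] z [0.0465 0.0558 0.0864]
brass 2780 x [0.5925 0.5977 0.6132] y [-0.0041  0.025   0.0536] z [0.063  0.0712 0.0754]
trig 2051 x [0.4864 0.5016 0.5194] y [-0.0566 -0.0488 -0.0421] z [0.0496 0.0533 0.0547]
hexbrass 4872 x [0.5927 0.6002 0.6131] y [-0.0043  0.0242  0.053 ] z [0.0631 0.0727 0.0762]
[0.5941 0.1398 0.0958]
```

View pics/w7c.png

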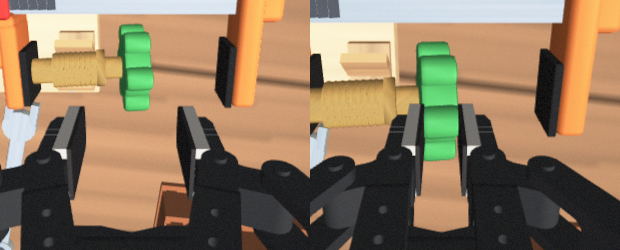

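The tap came up level with the handle (brass tops now at z≈0.073). Now the tray centre, from the stored top view.

```bash
python3 - <<'E'
from h import *
for c in("top","scene"):
    p=cv2.imread(f"pics/{c}0.png"); d=np.load(f"pics/{c}0d.npy"); i=camera_info(c); K=np.array(i["mtx"]);Ci=np.linalg.inv(np.array(i["world_to_cam"])); v,u=np.mgrid[:420,:560]
    P=(np.stack([(u-K[0,2])/K[0,0]*d,(v-K[1,2])/K[1,1]*d,d,np.ones_like(d)],-1)@Ci.T)[...,:3]
    S=cv2.cvtColor(p,cv2.COLOR_BGR2HSV)[...,1]
    m=(abs(P[...,0]-.36)<.13)&(abs(P[...,1]+.41)<.11)&(P[...,2]>.085)&(P[...,2]<.125)&(S<50)&(d>0)
    m=cv2.morphologyEx(m.astype(np.uint8),cv2.MORPH_OPEN,np.ones((3,3)))
    n,l,s,_=cv2.connectedComponentsWithStats(m); m=l==1+np.argmax(s[1:,4])
    r=cv2.minAreaRect(P[m][:,:2].astype(np.float32)); print(c,m.sum(),r,np.round(np.percentile(P[m],[1,50,99],axis=0),3).tolist())
E
```

```text
top 2093 ((0.36060893535614014, -0.4143174886703491), (0.13684126734733582, 0.15911634266376495), 86.49608612060547) [[0.282, -0.477, 0.088], [0.359, -0.416, 0.095], [0.437, -0.346, 0.12]]
scene 2179 ((0.36170896887779236, -0.40602946281433105), (0.13066250085830688, 0.16320106387138367), 85.87284088134766) [[0.28, -0.472, 0.092], [0.359, -0.41, 0.096], [0.444, -0.339, 0.118]]
```

Request:
{"fn": "arm_command", "kwargs": {
  "translation": [
    [0,0,-3],
    [0,0,-7],
    [0,0,-11],
    [0,0,-15],
    [0,0,-17]
  ],
  "turn": [0,0,0,0,0],
  "hand": [1,1,1,1,1]
}}

```text
clock: 24.55
eef_pos: [0.5947, 0.1398, 0.2703]
tool_rot: [-0.061, 0.998, -0.0, 0.004]
ft_force: [0.8, 0.3, -2.0]
grip_width: 0.0157
```

Request:
{"fn": "arm_command", "kwargs": {
  "translation": [
    [1,-1.6,0],
    [2.5,-4.1,0],
    [4.2,-7,0],
    [6,-10,0],
    [7.8,-13,0]
  ],
  "turn": [0,0,0,0,0],
  "hand": [1,1,1,1,1]
}}

```text
clock: 24.97
eef_pos: [0.5305, 0.0001, 0.2642]
tool_rot: [-0.061, 0.998, -0.001, -0.0]
ft_force: [1.1, -1.5, -1.4]
grip_width: 0.0155
```

Request:
{"fn": "arm_command", "kwargs": {
  "translation": [
    [1.8,-3,0],
    [3.6,-6,0],
    [5.4,-9,0],
    [7.2,-12,0],
    [9,-15,0]
  ],
  "turn": [0,0,0,0,0],
  "hand": [1,1,1,1,1]
}}

```text
clock: 25.38
eef_pos: [0.4591, -0.16, 0.2645]
tool_rot: [-0.061, 0.998, -0.001, -0.0]
ft_force: [1.0, -0.3, -1.0]
grip_width: 0.0155
```

Request:
{"fn": "arm_command", "kwargs": {
  "translation": [
    [1.8,-3,0],
    [3.6,-6,0],
    [5.4,-9,0],
    [7.2,-12,0],
    [8.4,-14,0]
  ],
  "turn": [0,0,0,0,0],
  "hand": [1,1,1,1,1]
}}

```text
clock: 25.8
eef_pos: [0.392, -0.3102, 0.2644]
tool_rot: [-0.06, 0.998, -0.001, -0.001]
ft_force: [0.2, 0.8, -1.3]
grip_width: 0.0155
```

Request:
{"fn": "arm_command", "kwargs": {
  "translation": [
    [1.5,-2.5,0],
    [3,-4.9,0],
    [4.2,-6.5,0],
    [4.2,-6.5,0],
    [4.2,-6.5,0]
  ],
  "turn": [0,0,0,0,0],
  "hand": [1,1,1,1,1]
}}

```text
clock: 26.22
eef_pos: [0.3592, -0.3778, 0.264]
tool_rot: [-0.06, 0.998, 0.0, -0.001]
ft_force: [0.3, -0.6, -1.2]
grip_width: 0.0158
```

```bash
python3 - <<'E'
from h import *
o=get_obs(); print({k:np.round(o[k],3) for k in("clock","eef_pos","tool_rot","ft_force","grip_width")})
i=camera_info("wrist"); p,d=camera("wrist"); K=np.array(i["mtx"]);Ci=np.linalg.inv(np.array(i["world_to_cam"])); v,u=np.mgrid[:420,:560]
P=(np.stack([(u-K[0,2])/K[0,0]*d,(v-K[1,2])/K[1,1]*d,d,np.ones_like(d)],-1)@Ci.T)[...,:3]; h=cv2.cvtColor(p,cv2.COLOR_RGB2HSV).astype(int)
ez=o["eef_pos"]
near=(np.linalg.norm(P-ez,axis=-1)<.13)&(d>0)
for n,m in(("green",near&(h[...,0]>45)&(h[...,0]<85)&(h[...,1]>100)),("brass",near&(h[...,0]>14)&(h[...,0]<30)&(h[...,1]>100)&(P[...,2]>.15))):
    if m.sum(): print(n,m.sum(),np.round(np.percentile(P[m]-ez,[1,50,99],axis=0),3).tolist())
fl=(h[...,1]<50)&(P[...,2]>.085)&(P[...,2]<.1)&(d>0); print("floor",np.round(np.percentile(P[fl],[1,50,99],axis=0),3).tolist())
cv2.imwrite("pics/w8.png",p[:,:,::-1])
E
```

```text
{'clock': np.float64(26.217), 'eef_pos': array([ 0.359, -0.378,  0.264]), 'tool_rot': array([-0.06 ,  0.998,  0.   , -0.001]), 'ft_force': array([ 0.341, -0.564, -1.178]), 'grip_width': np.float64(0.016)}
green 4141 [[-0.03, -0.015, -0.047], [-0.011, -0.003, -0.019], [0.023, 0.008, -0.006]]
brass 4800 [[-0.011, -0.073, -0.035], [-0.001, -0.044, -0.023], [0.013, -0.014, -0.019]]
floor [[0.283, -0.508, 0.092], [0.338, -0.415, 0.094], [0.572, -0.346, 0.098]]
```

Request:
{"fn": "arm_command", "kwargs": {
  "translation": [
    [0,0,2.5],
    [0,0,5],
    [0,0,7.5],
    [0,0,9.3],
    [0,0,9.8]
  ],
  "turn": [0,0,0,0,0],
  "hand": [1,1,1,1,1]
}}

```text
clock: 26.68
eef_pos: [0.3596, -0.3744, 0.1637]
tool_rot: [-0.062, 0.998, 0.002, -0.002]
ft_force: [-1.6, 2.2, 11.5]
grip_width: 0.0158
```

Request:
{"fn": "arm_command", "kwargs": {
  "translation": [
    [0,0,0.2],
    [0,0,0.4],
    [0,0,0.4]
  ],
  "turn": [0,0,0],
  "hand": [1,1,1]
}}

```text
clock: 26.93
eef_pos: [0.3609, -0.376, 0.1639]
tool_rot: [-0.062, 0.998, 0.0, 0.0]
ft_force: [-1.8, 2.6, 3.0]
grip_width: 0.0158
```

Request:
{"fn": "arm_command", "kwargs": {
  "translation": [
    [0,0,0.2],
    [0,0,0.2]
  ],
  "turn": [0,0],
  "hand": [1,1]
}}

```text
clock: 27.1
eef_pos: [0.3616, -0.3766, 0.1636]
tool_rot: [-0.062, 0.998, -0.001, 0.002]
ft_force: [-2.0, 4.8, 12.0]
grip_width: 0.0156
```

Request:
{"fn": "arm_command", "kwargs": {
  "translation": [
    [0,0,-0.4],
    [0,0,-0.4],
    [0,0,-0.4],
    [0,0,-0.4],
    [0,0,-0.4]
  ],
  "turn": [0,0,0,0,0],
  "hand": [0.83,0.81,0.8,0.79,0.785]
}}

```text
clock: 27.52
eef_pos: [0.3606, -0.3772, 0.1642]
tool_rot: [-0.061, 0.998, -0.0, -0.0]
ft_force: [-0.1, -0.1, -1.4]
grip_width: 0.0185
```

Request:
{"fn": "arm_command", "kwargs": {
  "translation": [
    [0,0,0],
    [0,0,0],
    [0,0,0],
    [0,0,0],
    [0,0,0]
  ],
  "turn": [0,0,0,0,0],
  "hand": [0.78,0.775,0.77,0.765,0.76]
}}

```text
clock: 27.93
eef_pos: [0.3605, -0.377, 0.1643]
tool_rot: [-0.061, 0.998, -0.0, 0.0]
ft_force: [1.1, -0.4, -0.9]
grip_width: 0.0206
```

Request:
{"fn": "arm_command", "kwargs": {
  "translation": [
    [0,0,0],
    [0,0,0],
    [0,0,0],
    [0,0,0],
    [0,0,0]
  ],
  "turn": [0,0,0,0,0],
  "hand": [0.75,0.74,0.73,0.72,0.71]
}}

```text
clock: 28.35
eef_pos: [0.3605, -0.3769, 0.1643]
tool_rot: [-0.061, 0.998, 0.0, -0.0]
ft_force: [0.6, -0.3, -0.7]
grip_width: 0.025
```

Request:
{"fn": "arm_command", "kwargs": {
  "translation": [
    [0,0,0],
    [0,0,0],
    [0,0,0],
    [0,0,0],
    [0,0,0]
  ],
  "turn": [0,0,0,0,0],
  "hand": [0.69,0.67,0.64,0.6,0.55]
}}

```text
clock: 28.77
eef_pos: [0.3605, -0.3769, 0.1643]
tool_rot: [-0.061, 0.998, -0.0, 0.0]
ft_force: [-0.6, -1.2, 0.3]
grip_width: 0.0386
```

```bash
cat > tr.py <<'E'
from h import *
o=get_obs(); print({k:np.round(o[k],3) for k in("clock","eef_pos","ft_force","grip_width")})
for c in("wrist","top"):
    i=camera_info(c); p,d=camera(c); K=np.array(i["mtx"]);Ci=np.linalg.inv(np.array(i["world_to_cam"])); v,u=np.mgrid[:420,:560]
    P=(np.stack([(u-K[0,2])/K[0,0]*d,(v-K[1,2])/K[1,1]*d,d,np.ones_like(d)],-1)@Ci.T)[...,:3]; h=cv2.cvtColor(p,cv2.COLOR_RGB2HSV).astype(int)
    near=(abs(P[...,0]-.36)<.085)&(abs(P[...,1]+.41)<.07)&(P[...,2]<.2)&(d>0)
    for n,m in(("green",near&(h[...,0]>45)&(h[...,0]<85)&(h[...,1]>90)),("brass",near&(h[...,0]>16)&(h[...,0]<30)&(h[...,1]>100)&(P[...,2]>.097))):
        if m.sum()>3: print(c,n,m.sum(),np.round(np.percentile(P[m],[1,50,99],axis=0),3).tolist())
E
python3 tr.py
```

```text
{'clock': np.float64(28.767), 'eef_pos': array([ 0.36 , -0.377,  0.164]), 'ft_force': array([-0.594, -1.176,  0.333]), 'grip_width': np.float64(0.039)}
wrist green 5517 [[0.331, -0.395, 0.108], [0.352, -0.381, 0.144], [0.384, -0.363, 0.158]]
wrist brass 3182 [[0.349, -0.446, 0.107], [0.359, -0.418, 0.122], [0.374, -0.395, 0.131]]
top green 49 [[0.335, -0.39, 0.117], [0.379, -0.375, 0.139], [0.385, -0.367, 0.149]]
```

It lies tilted naturally, handle and brass end both down inside the tray. Retreat.

Request:
{"fn": "arm_command", "kwargs": {
  "translation": [
    [0,0,0],
    [0,0,-1],
    [0,0,-3],
    [0,0,-6],
    [0,0,-10]
  ],
  "turn": [0,0,0,0,0],
  "hand": [0.5,0.5,0.5,0.5,0.5]
}}

```text
clock: 29.28
eef_pos: [0.3592, -0.3754, 0.2636]
tool_rot: [-0.061, 0.998, 0.002, -0.002]
ft_force: [0.9, -0.3, 0.3]
grip_width: 0.0428
```

Request:
{"fn": "arm_command", "kwargs": {
  "translation": [
    [0,3,-3],
    [0,6,-4],
    [0,9,-5],
    [0,12,-5],
    [0,12,-5]
  ],
  "turn": [0,0,0,0,0],
  "hand": [0.5,0.5,0.5,0.5,0.5]
}}

```text
clock: 29.7
eef_pos: [0.345, -0.2539, 0.3166]
tool_rot: [-0.063, 0.998, 0.0, 0.001]
ft_force: [-0.9, -0.0, -0.5]
grip_width: 0.0425
```

```bash
python3 tr.py; python3 - <<'E'
from h import *
p,d=camera("top"); a=cv2.imread("pics/top0.png").astype(int); df=np.abs(p[:,:,::-1].astype(int)-a).max(-1)>60
n,l,s,c=cv2.connectedComponentsWithStats(df.astype(np.uint8))
for k in range(1,n):
    if s[k,4]>8: print(s[k].tolist(),np.round(c[k]))
cv2.imwrite("pics/top9.png",p[:,:,::-1])
E
```

```text
{'clock': np.float64(29.7), 'eef_pos': array([ 0.345, -0.254,  0.317]), 'ft_force': array([-0.915, -0.016, -0.516]), 'grip_width': np.float64(0.043)}
wrist green 2302 [[0.331, -0.394, 0.105], [0.355, -0.377, 0.142], [0.385, -0.362, 0.158]]
wrist brass 704 [[0.35, -0.446, 0.108], [0.361, -0.422, 0.121], [0.374, -0.402, 0.131]]
top green 5 [[0.385, -0.384, 0.138], [0.385, -0.378, 0.145], [0.385, -0.374, 0.148]]
top brass 20 [[0.363, -0.446, 0.106], [0.371, -0.438, 0.115], [0.376, -0.43, 0.123]]
[223, 186, 7, 5, 32] [226. 188.]
[208, 188, 6, 26, 81] [210. 201.]
[246, 189, 3, 4, 9] [247. 191.]
[212, 191, 3, 10, 14] [213. 196.]
[222, 192, 9, 10, 66] [226. 197.]
[283, 199, 3, 6, 12] [284. 201.]
[388, 258, 6, 2, 9] [391. 259.]
[377, 263, 17, 25, 165] [384. 274.]
[403, 262, 7, 6, 27] [406. 264.]
[361, 265, 16, 33, 338] [369. 279.]
[342, 271, 18, 15, 121] [353. 277.]
[284, 281, 155, 139, 8991] [363. 356.]
[344, 283, 4, 3, 10] [346. 284.]
[45, 331, 86, 71, 2166] [ 80. 364.]
[30, 351, 15, 5, 38] [ 37. 353.]
[230, 350, 56, 70, 1404] [250. 382.]
[0, 353, 129, 67, 3772] [ 43. 399.]
[220, 355, 18, 23, 34] [229. 365.]
[19, 368, 15, 3, 33] [ 26. 369.]
[286, 369, 7, 19, 88] [289. 377.]
[288, 385, 9, 18, 93] [292. 394.]
[232, 406, 7, 3, 9] [235. 407.]
[214, 412, 7, 8, 22] [217. 416.]
```

```bash
python3 -c "
from workcell import *
print(job_done())"
```

```text
the job is handed in; nothing more can be done
None
```

The tap handle is pressed home, and the tap is lying in the grey tray. I handed the job in at about 30 s on the robot's clock, with the arm clear of everything.

- **Pressing:** I pumped the trigger six times. Some strokes caught only one ratchet tooth and one gained nothing, so I did the last one in small steps by feel. The handle slid on at about 9–10 N. It then stopped moving while the push rose to about 15 N, and I eased off there.
- **Releasing:** I pressed the red release and held it until the jaw opened. The jaw pad then measured roughly 52–54 mm from the handle face, which is fully open.
- **Placing:** I lifted the tap by its green handle with the brass level. I lowered it until it touched the tray floor, with about 12 N of contact, then opened the fingers slowly so the brass end tilted down.

**Last checks:**
- **In the tray:** the handle and the brass end are both inside the walls. The wrist camera read the same positions before and after I backed away.
- **Nothing else moved:** comparing the top view with the first picture, I saw changes only at the jaw, the tap's old and new places, and the arm. This was by numbers only, as I had used up the picture views.
- **Handle home:** I did not measure this again in the tray. In the clamp, the handle centre was about 71 mm from the brass end, as it should be when home, to within 1–2 mm.
- **One disagreement:** my rough top-view figure for the jaw at bottoming came out about 1.5 mm short of the expected 54 mm. I trusted the force and the stalled handle instead.

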